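# Sort ball floats by weight and quarantine the flooded ones

## Task

The ball floats in the tray look alike, but a sound one weighs about 100 g while one that has leaked and taken in water weighs about 220 g. Lift the spring plunger of the quarantine box by its knob, slide the lid open and let the plunger drop into the open hole; then heft each float and lower it gently to the floor of its container without dropping it: sound ones into the open tote, flooded ones into the quarantine box. When every float is put away, slide the lid shut again until the plunger has dropped into the closed hole, and leave the other things on the bench alone.

Things in the scene. Friction and masses are not known exactly. Their poses are not given: they have to be found in the camera images.
- float_1: steel ball float, may be absent: hollow ball, 62 mm, with a flat, smooth round foot 31 mm across on which it stands, 69 mm high. Origin at the ball's centre, 38 mm above what it stands on (31 mm once toppled); z from the foot through the ball. All look alike; sound ones weigh 100 g, leaked ones 220 g (+-5 %). 2 or 3 are sound, 1 or 2 leaked
- float_2: steel ball float, may be absent: hollow ball, 62 mm, with a flat, smooth round foot 31 mm across on which it stands, 69 mm high. Origin at the ball's centre, 38 mm above what it stands on (31 mm once toppled); z from the foot through the ball. All look alike; sound ones weigh 100 g, leaked ones 220 g (+-5 %). 2 or 3 are sound, 1 or 2 leaked
- float_3: steel ball float, may be absent: hollow ball, 62 mm, with a flat, smooth round foot 31 mm across on which it stands, 69 mm high. Origin at the ball's centre, 38 mm above what it stands on (31 mm once toppled); z from the foot through the ball. All look alike; sound ones weigh 100 g, leaked ones 220 g (+-5 %). 2 or 3 are sound, 1 or 2 leaked
- float_4: steel ball float, may be absent: hollow ball, 62 mm, with a flat, smooth round foot 31 mm across on which it stands, 69 mm high. Origin at the ball's centre, 38 mm above what it stands on (31 mm once toppled); z from the foot through the ball. All look alike; sound ones weigh 100 g, leaked ones 220 g (+-5 %). 2 or 3 are sound, 1 or 2 leaked
- float_5: steel ball float, may be absent: hollow ball, 62 mm, with a flat, smooth round foot 31 mm across on which it stands, 69 mm high. Origin at the ball's centre, 38 mm above what it stands on (31 mm once toppled); z from the foot through the ball. All look alike; sound ones weigh 100 g, leaked ones 220 g (+-5 %). 2 or 3 are sound, 1 or 2 leaked
- tray: flat grey tray in which the floats stand at the start, 250 mm along its x, 230 mm along its y, 36 mm high, walls and floor 5 mm thick; fixed. Origin under its centre on the bench. The floats stand in two rows along y (x = -50 and +50 mm), 72 mm apart in a row
- tote: open deep grey tote for the sound floats, fixed, 256 mm along its x, 148 mm along its y, 78 mm high, walls and floor 5 mm thick. Origin under its centre on the bench, z up. Two low partitions (44 mm high) make three bays in a row along x, each 80 x 138 mm, with centres at x = -83, 0 and +83 mm
- quarantine_box: deep grey box for the flooded floats, fixed, with a sliding aluminium lid; 150 mm along its x, 174 mm along its y, walls and floor 5 mm thick, top of lid 84 mm up. Origin under its centre on the bench; x points away from the robot, z up. A partition 44 mm high makes two bays along y, each 140 x 80 mm, with centres at y = -42 and +42 mm
- lid (a joint): travel of the lid, m: 0 where the plunger meets the closed hole, 0.170 where it meets the open hole (holes in the steel rail in front of the box); it grows as the lid slides along the box's +y, and can go 8 mm past either hole. It slides with about 1.5 N of friction, stays where it is left, and carries the plunger with it
- plunger (a joint): lift of the spring plunger, m: 0 when the pin is down in a hole, 0.008 when it rides on the rail, 0.014 at most. A spring presses it down with 4.5 N at 0, 8 N at 0.014. The lid slides only while the pin is lifted 8 mm or more; let go, the pin drops into a hole if within about 1.5 mm of it, else it rides on the rail and drops in when the lid is slid on over the hole
- knob (a point): middle of the plunger's upright black knob, 28 mm across, 26 mm high, in front of the box; at rest this point is 71 mm above the bench. Gripped from above, the knob serves both to lift the plunger and to push the lid along; it moves with both. The box's front wall is 35 mm behind its axis
- oil_bottle: small yellow oil bottle, 36 mm across, 98 mm high, origin under its middle; a bystander
- tape_roll: roll of tape lying flat, 66 mm across, 18 mm high, origin under its middle; a bystander
- setting_master: stepped steel setting master, 30 mm across, 43 mm high, origin under its middle; a bystander
Mind the look-alikes: they are no part of the job. Leave any orange look-alike of the float_2 alone. What is shaped like the float_3 but red is not meant.

How it is judged:
On the way, in this order (a step that is already met when the one before it is completed fails the run):
1. the lid is slid open and the plunger has dropped into the open hole (value of joint lid between 0.164 and 0.176 m and value of joint plunger below 0.003 m), for 0.2 s.
2. every sound float is down in the tote and every flooded float is down in the quarantine box (((x of float_1 in the frame of tote between -0.124 and 0.124 m and y of float_1 in the frame of tote between -0.07 and 0.07 m and z of float_1 in the frame of tote between 0.02 and 0.055 m and contact force between float_1 and tote below 1.6 N) or (x of float_1 in the frame of quarantine_box between -0.071 and 0.071 m and y of float_1 in the frame of quarantine_box between -0.083 and 0.083 m and z of float_1 in the frame of quarantine_box between 0.02 and 0.055 m and contact force between float_1 and quarantine_box above 1.6 N)) and ((x of float_2 in the frame of tote between -0.124 and 0.124 m and y of float_2 in the frame of tote between -0.07 and 0.07 m and z of float_2 in the frame of tote between 0.02 and 0.055 m and contact force between float_2 and tote below 1.6 N) or (x of float_2 in the frame of quarantine_box between -0.071 and 0.071 m and y of float_2 in the frame of quarantine_box between -0.083 and 0.083 m and z of float_2 in the frame of quarantine_box between 0.02 and 0.055 m and contact force between float_2 and quarantine_box above 1.6 N)) and ((x of float_3 in the frame of tote between -0.124 and 0.124 m and y of float_3 in the frame of tote between -0.07 and 0.07 m and z of float_3 in the frame of tote between 0.02 and 0.055 m and contact force between float_3 and tote below 1.6 N) or (x of float_3 in the frame of quarantine_box between -0.071 and 0.071 m and y of float_3 in the frame of quarantine_box between -0.083 and 0.083 m and z of float_3 in the frame of quarantine_box between 0.02 and 0.055 m and contact force between float_3 and quarantine_box above 1.6 N)) and ((x of float_4 in the frame of tote between -0.124 and 0.124 m and y of float_4 in the frame of tote between -0.07 and 0.07 m and z of float_4 in the frame of tote between 0.02 and 0.055 m and contact force between float_4 and tote below 1.6 N) or (x of float_4 in the frame of quarantine_box between -0.071 and 0.071 m and y of float_4 in the frame of quarantine_box between -0.083 and 0.083 m and z of float_4 in the frame of quarantine_box between 0.02 and 0.055 m and contact force between float_4 and quarantine_box above 1.6 N)) and ((x of float_5 in the frame of tote between -0.124 and 0.124 m and y of float_5 in the frame of tote between -0.07 and 0.07 m and z of float_5 in the frame of tote between 0.02 and 0.055 m and contact force between float_5 and tote below 1.6 N) or (x of float_5 in the frame of quarantine_box between -0.071 and 0.071 m and y of float_5 in the frame of quarantine_box between -0.083 and 0.083 m and z of float_5 in the frame of quarantine_box between 0.02 and 0.055 m and contact force between float_5 and quarantine_box above 1.6 N))), for 0.2 s.
At the end, for the whole second after the job is handed in: Every float is on the floor (ball centre under 55 mm above the bench) and at rest (under 30 mm/s), in the tote if it rests there with under 1.6 N (sound), in the quarantine box if it rests there with over 1.6 N (flooded); lid within 6 mm of shut, plunger in the closed hole (lift under 3 mm) (all of step 2 and linear speed of each of float_1, float_2, float_3, float_4, float_5 below 0.03 m/s and value of joint lid between -0.006 and 0.006 m and value of joint plunger below 0.003 m); the robot touches nothing.
It fails at once if a float is dropped into a container (falls faster than 0.6 m/s inside it, as from 25 mm up) ((linear speed of float_1 above 0.6 m/s and x of float_1 in the frame of tote between -0.124 and 0.124 m and y of float_1 in the frame of tote between -0.07 and 0.07 m and z of float_1 in the frame of tote between 0.05 and 0.08 m) or (linear speed of float_1 above 0.6 m/s and x of float_1 in the frame of quarantine_box between -0.071 and 0.071 m and y of float_1 in the frame of quarantine_box between -0.083 and 0.083 m and z of float_1 in the frame of quarantine_box between 0.05 and 0.08 m) or (linear speed of float_2 above 0.6 m/s and x of float_2 in the frame of tote between -0.124 and 0.124 m and y of float_2 in the frame of tote between -0.07 and 0.07 m and z of float_2 in the frame of tote between 0.05 and 0.08 m) or (linear speed of float_2 above 0.6 m/s and x of float_2 in the frame of quarantine_box between -0.071 and 0.071 m and y of float_2 in the frame of quarantine_box between -0.083 and 0.083 m and z of float_2 in the frame of quarantine_box between 0.05 and 0.08 m) or (linear speed of float_3 above 0.6 m/s and x of float_3 in the frame of tote between -0.124 and 0.124 m and y of float_3 in the frame of tote between -0.07 and 0.07 m and z of float_3 in the frame of tote between 0.05 and 0.08 m) or (linear speed of float_3 above 0.6 m/s and x of float_3 in the frame of quarantine_box between -0.071 and 0.071 m and y of float_3 in the frame of quarantine_box between -0.083 and 0.083 m and z of float_3 in the frame of quarantine_box between 0.05 and 0.08 m) or (linear speed of float_4 above 0.6 m/s and x of float_4 in the frame of tote between -0.124 and 0.124 m and y of float_4 in the frame of tote between -0.07 and 0.07 m and z of float_4 in the frame of tote between 0.05 and 0.08 m) or (linear speed of float_4 above 0.6 m/s and x of float_4 in the frame of quarantine_box between -0.071 and 0.071 m and y of float_4 in the frame of quarantine_box between -0.083 and 0.083 m and z of float_4 in the frame of quarantine_box between 0.05 and 0.08 m) or (linear speed of float_5 above 0.6 m/s and x of float_5 in the frame of tote between -0.124 and 0.124 m and y of float_5 in the frame of tote between -0.07 and 0.07 m and z of float_5 in the frame of tote between 0.05 and 0.08 m) or (linear speed of float_5 above 0.6 m/s and x of float_5 in the frame of quarantine_box between -0.071 and 0.071 m and y of float_5 in the frame of quarantine_box between -0.083 and 0.083 m and z of float_5 in the frame of quarantine_box between 0.05 and 0.08 m)).
It fails at once if a float in the fingers is pressed against a container with more than 40 N ((contact force between the fingers and float_1 above 1 N and contact force between float_1 and tote above 40 N) or (contact force between the fingers and float_1 above 1 N and contact force between float_1 and quarantine_box above 40 N) or (contact force between the fingers and float_2 above 1 N and contact force between float_2 and tote above 40 N) or (contact force between the fingers and float_2 above 1 N and contact force between float_2 and quarantine_box above 40 N) or (contact force between the fingers and float_3 above 1 N and contact force between float_3 and tote above 40 N) or (contact force between the fingers and float_3 above 1 N and contact force between float_3 and quarantine_box above 40 N) or (contact force between the fingers and float_4 above 1 N and contact force between float_4 and tote above 40 N) or (contact force between the fingers and float_4 above 1 N and contact force between float_4 and quarantine_box above 40 N) or (contact force between the fingers and float_5 above 1 N and contact force between float_5 and tote above 40 N) or (contact force between the fingers and float_5 above 1 N and contact force between float_5 and quarantine_box above 40 N)).
It fails at once if the oil bottle, the tape roll or the setting master is shifted by more than 30 mm (distance of any of oil_bottle, tape_roll, setting_master from where it was at the start of the episode above 0.03 m).
Of float_1, float_2, float_3, float_4, float_5 only 4 to 5 are there at a start; the rules pass over those that are not, and their reading is None.
At some moment in a run one of float_1, float_2, float_3, float_4, float_5 may be knocked a few centimetres aside while the robot is not near it.
It also fails if it takes over 208 s, if anything falls off the work surface, if the arm or the gripper's body presses on something with over 40 N, if the wrist force passes 120 N, or if a joint passes its speed limit or range.

## Robot

A 6-joint arm with a two-finger parallel gripper is mounted at the origin on the work surface; the furniture and walls round the work are solid. World frame = base frame: x ahead of the robot, y to its left, z up, the work surface at z = 0. Lengths are in m, angles in rad, forces in N, time in s.
With the tool pointing down it reaches from about 0.325 to 0.9 m from the base axis. Payload 3.5 kg.
Tool frame: the origin (TCP) lies on the centre line of the jaws, within the pads' length; the fingertips stand 17 mm ahead of it and the grasp point (between the pads) lies 2 mm behind it (bot.tcp_to_tips is the distance from the TCP to the fingertips, in m); y points along the fingers, x is the direction in which the jaws open and shut, and the axes are right-handed (so a half turn about y gives the same grasp; the last joint's range is limited). The gripper opens to 85 mm and grips with 20 to 120 N. Pads are 22 mm wide; open, the fingers measure 114 mm over their backs; the gripper's body (76 mm by 85 mm) begins 54 mm behind the grasp point. The pads swing forward as they close: fully open they stand 13 mm farther back than shut.
Start: joints at [1.173, 0.276, -0.026, 1.268, 0, 1.467], TCP at [0.182, 0.598, 0.248] pointing down, gripper open.
Joint ranges: [-3.12, 3.12], [-0.85, 1.88], [-1.08, 1.24], [-1.95, 2.15], [-1.57, 1.53], [-3.14, 3.14]. Speed limits (rad/s): [2.57, 2.57, 3.14, 3.14, 3.14, 3.14].

## Interface

Orientations are given as a rotation vector (axis times angle).
In Python, from bench import bot, vision, job, models gives the robot as it stands.
- The arm moves only by the shell command python3 -m inch 'ROWS' [OPENING] [FORCE]. ROWS is text: rows parted by semicolons, each of 6 numbers parted by spaces: the shift along the tool's x, y, z as a fraction of full scale, then the turn, a rotation vector about the tool's x, y, z as a fraction of full scale. A call has 1 to 12 rows; each row is the pose to reach, as a shift and turn from the pose measured when the call began, along the tool's axes at that moment; what a row does not reach only later rows make up. Full scale, the value 1, is 100 mm for a shift and 120 degrees for a turn. A row lasts 1/12 s, in which the tool goes at most 41.7 mm and 7.16 degrees, less where a joint would pass 70% of its speed; a pose out of reach is approached as far as the arm can. A call with a number of a shift or a turn outside -1 to 1 is refused whole. A call with a gripper value outside its range is refused whole. OPENING is the closure, from -1 (fully open) to 1 (shut), set as the call begins (- or left out, the last holds). The fingers move at their own pace and stop on an object; FORCE is the grip in N (left out, the last holds). Time passes only in rows, so rows that repeat a pose let the fingers close. It gives the time, the measured TCP pose, the force and the opening at its end, in the units of the state.
- bot.get_state(): the state, without advancing time (a new reading comes with each control period).
- vision.get_image(name): name is "side" or "top"; returns (picture, depth): 420x560x3 uint8, red, green, blue; 420x560 float32, m along the optical axis (not along the pixel's ray), 0 where there is no reading.
- vision.camera_model(name): a dict with "fx", "fy", "cx", "cy" (pixels), "k1" (the pictures are not rectified: a ray, as slopes to the right and down, at radius r is drawn at 1 + k1 r^2 times it, then the intrinsics apply), "R" (3x3) and "t" (3): a world point X has camera coordinates R X + t. Camera axes: x right, y down, z forward; pixel columns grow to the right and rows downward; lengths in m; the calibration is good to about 2 mm. A picture is of the moment at which its call begins. camera_model takes no time and is no camera call.
- job.close_job(): hands the job in, once; it reports no verdict.
Trained networks look in the newest picture that a camera, given by its name, has taken for a name from the list of things; names that differ only in an ending like _2 or _b are one class to them, and where a whole thing is asked for, a point or a joint stands for the part that bears it (a point fixed in the world has none). Each returns a list of dicts, best first, with "conf" (0 to 1); they miss things now and then, are a little off and sometimes report something else, mostly with a low value. They report only what shows in the picture. A call takes as long as a camera call. They do not tell look-alikes from the thing itself.
- models.look_for(camera, thing): "xy" ([column, row] in pixels, amid what is visible of it).
- models.cut_out(camera, thing): "pixels" (420x560 bool, what is visible of it) and "xy" ([column, row] in pixels, amid what is visible of it).
- models.mark_of(camera, thing): "xy" ([column, row] in pixels: a listed point, or the origin of a listed thing).
The state is a dict: "time": time; "joint_positions": joint angles; "joint_velocities": joint speeds; "joint_efforts": joint torques, N m; "position": TCP position; "tool_rot": TCP orientation; "force": force on the tool from outside, world axes, zero at the start; "ft_torque": the same for the moment, N m; "finger_gap": finger opening in m.
Only numpy, scipy, OpenCV 4.12 (cv2) and the standard library are available. Lean on these libraries where they do the work, as an engineer would, in place of code of your own. Each camera call takes 0.05 s, during which the arm holds its last target. There are 200 camera calls.

## Working session

There is one attempt and no reset: what is moved stays moved. The work goes in short steps, Python scripts to look and compute and a shell command to move; the robot and the scene stay as the last step left them, time stands still between calls to the robot, and variables do not carry over. Pictures are saved under pics/ and viewed, about 12 in all and at most 16, crops included, and the job is handed in when it is done.

```bash
ls; mkdir -p pics
cat > h.py <<'E'
import numpy as np, cv2
from bench import bot, vision, job, models
def pix2ray(cam,uv):
    m=vision.camera_model(cam); R=np.array(m["R"]); t=np.array(m["t"])
    d=np.array([(uv[0]-m["cx"])/m["fx"],(uv[1]-m["cy"])/m["fy"]]); s=d.copy()
    for _ in range(20): s=d/(1+m["k1"]*(s@s))
    return -R.T@t, R.T@np.array([s[0],s[1],1.0])
def at_z(cam,uv,z):
    o,d=pix2ray(cam,uv); return o+d*(z-o[2])/d[2]
def proj(cam,X):
    m=vision.camera_model(cam); c=np.array(m["R"])@np.array(X)+np.array(m["t"]); s=c[:2]/c[2]
    s=s*(1+m["k1"]*(s@s)); return np.array([m["fx"]*s[0]+m["cx"],m["fy"]*s[1]+m["cy"]])
def by_depth(cam,uv,depth):
    o,d=pix2ray(cam,uv); return o+d*depth[int(round(uv[1])),int(round(uv[0]))]
def shot(cam,name=None):
    p,dep=vision.get_image(cam)
    if name: cv2.imwrite(f"pics/{name}.png",p[:,:,::-1])
    return p,dep
E
python3 - <<'E'
from h import *
np.set_printoptions(precision=4,suppress=True)
for c in("top","side"):
    p,d=shot(c,c+"0"); o,_=pix2ray(c,(280,210)); print(c,"cam at",o,at_z(c,(280,210),0))
    for th in("float_1","tray","tote","quarantine_box","knob","oil_bottle","tape_roll","setting_master"):
        for r in models.mark_of(c,th): 
            z={"float_1":.043,"knob":.071}.get(th,0)
            print(th,round(r["conf"],2),np.round(r["xy"],1),at_z(c,r["xy"],z))
print(bot.get_state(),bot.tcp_to_tips)
E
```

```text
pics
top cam at [ 0.3959 -0.1387  1.1934] [ 0.5036 -0.1743  0.    ]
float_1 0.93 [278.  163.4] [ 0.6144 -0.1713  0.043 ]
float_1 0.84 [249.1 207.2] [ 0.5084 -0.0984  0.043 ]
float_1 0.84 [245.1 168.6] [ 0.6034 -0.0906  0.043 ]
float_1 0.83 [219.7 210. ] [ 0.5034 -0.027   0.043 ]
float_1 0.8 [250.4 271. ] [ 0.3545 -0.098   0.043 ]
float_1 0.68 [136.2 259.8] [0.3872 0.1791 0.043 ]
float_1 0.19 [395.7 235.9] [ 0.4289 -0.4553  0.043 ]
tray 0.64 [249.2 195.3] [ 0.5427 -0.0978  0.    ]
tote 0.68 [336.3 179.8] [ 0.5771 -0.3197  0.    ]
tote 0.22 [398.3 236. ] [ 0.4296 -0.4739  0.    ]
quarantine_box 0.77 [154.4 186.8] [0.5707 0.143  0.    ]
knob 0.57 [182.1 220.1] [0.479 0.06  0.071]
oil_bottle 0.52 [399.9 180.6] [ 0.5719 -0.4853  0.    ]
tape_roll 0.82 [403.8 201.6] [ 0.5173 -0.4927  0.    ]
setting_master 0.69 [396.1 236.7] [ 0.428  -0.4681  0.    ]
setting_master 0.18 [398.1 179.7] [ 0.5744 -0.4806  0.    ]
side cam at [ 0.5122 -1.212   0.5382] [0.4688 0.0606 0.    ]
float_1 0.9 [236.4 218.7] [ 0.3498 -0.1134  0.043 ]
float_1 0.76 [291.3 215.5] [ 0.5069 -0.0802  0.043 ]
float_1 0.7 [320.
[... 451 characters left out ...]
[325.3 314.3] [ 0.5839 -0.4871  0.    ]
oil_bottle 0.19 [303.8 231.7] [ 0.5447 -0.0979  0.    ]
tape_roll 0.59 [297.9 318.2] [ 0.5273 -0.5033  0.    ]
setting_master 0.59 [255.8 307.6] [ 0.4383 -0.4725  0.    ]
{'time': 0.9, 'joint_positions': array([ 1.1726,  0.2764, -0.0264,  1.268 ,  0.    ,  1.4674]), 'joint_velocities': array([ 0.0004,  0.0014, -0.0004, -0.0001,  0.0007,  0.0008]), 'joint_efforts': array([  0.0016, -44.548 ,  29.5569,   0.0007,  -0.    ,   0.    ]), 'position': array([0.1816, 0.598 , 0.2483]), 'tool_rot': array([-1.3343, -0.9894,  0.9893]), 'force': array([1.0625, 0.2164, 0.1207]), 'ft_torque': array([-0.0028, -0.0268,  0.0387]), 'finger_gap': 0.08525368211518591} 0.017
```

View pictures.

Run:
```python
import cv2
p=cv2.imread("pics/top0.png")[120:300,90:430]; cv2.imwrite("pics/top0c.png",cv2.resize(p,None,fx=2.35,fy=2.35,interpolation=2))
p=cv2.imread("pics/side0.png")[150:340,210:400]; cv2.imwrite("pics/side0c.png",cv2.resize(p,None,fx=3.1,fy=3.1,interpolation=2))
from scipy.spatial.transform import Rotation as R
print(R.from_rotvec([-1.3343, -0.9894,  0.9893]).as_matrix().round(3))
```

```text
[[ 0.291  0.    -0.957]
 [ 0.957  0.     0.291]
 [ 0.    -1.     0.   ]]
```

View pics/top0c.png

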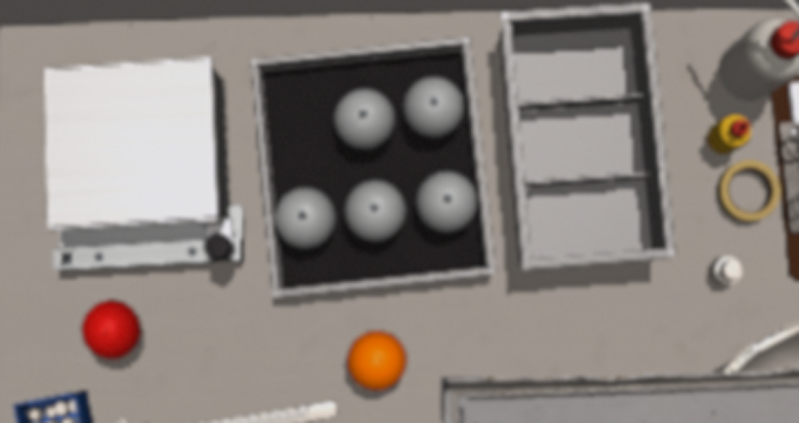

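View pics/side0c.png

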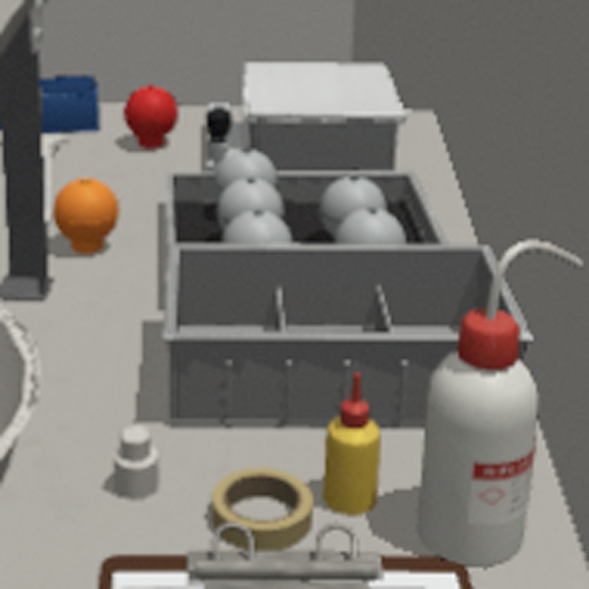

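```bash
cat >> h.py <<'E'
def cloud(cam,mask,dep):
    v,u=np.nonzero(mask&(dep>0)); m=vision.camera_model(cam)
    d=np.stack([(u-m["cx"])/m["fx"],(v-m["cy"])/m["fy"]],1); s=d.copy()
    for _ in range(20): s=d/(1+m["k1"]*(s**2).sum(1,keepdims=True))
    z=dep[v,u]; c=np.c_[s*z[:,None],z]; return (c-np.array(m["t"]))@np.array(m["R"])
def floats(cam="top",verbose=True):
    p,dep=shot(cam); out=[]
    for r in models.cut_out(cam,"float_1"):
        k=cv2.erode(r["pixels"].astype(np.uint8),np.ones((3,3)))>0; P=cloud(cam,k,dep)
        if len(P)<20: continue
        px=p[k].mean(0)
        f=lambda c: np.linalg.norm(P-c,axis=1)-.031
        from scipy.optimize import least_squares
        s=least_squares(f,P.mean(0)-[0,0,.02],loss="soft_l1",f_scale=.002)
        out.append((r["conf"],s.x,px)); 
        if verbose: print(cam,round(r["conf"],2),np.round(r["xy"],1),"c",s.x.round(4),"rms",np.sqrt((s.fun**2).mean()).round(4),"rgb",px.round())
    return out
E
python3 - <<'E'
from h import *
np.set_printoptions(precision=4,suppress=True)
floats("top"); floats("side")
for c in ("top","side"):
  p,dep=shot(c)
  for th,z in(("tray",.036),("tote",.078),("quarantine_box",.084),("lid",.084)):
    for r in models.cut_out(c,th)[:1]:
        P=cloud(c,r["pixels"],dep); Q=P[abs(P[:,2]-z)<.006]
        print(c,th,round(r["conf"],2),len(P),len(Q),"z",np.median(Q[:,2]) if len(Q) else None,"zpct",np.percentile(P[:,2],[5,50,95]))
        if len(Q)>5: print("   rect",[np.round(x,4) for x in cv2.minAreaRect((Q[:,:2]).astype(np.float32))])
for c in("top","side"):
    for r in models.mark_of(c,"knob"): print(c,r,at_z(c,r["xy"],.071))
    for r in models.cut_out(c,"knob"):
        P=cloud(c,r["pixels"],vision.get_image(c)[1]); print(c,r["conf"],r["xy"],len(P),np.percentile(P,[5,50,95],axis=0))
E
```

```text
top 0.96 [248.  211.2] c [ 0.5028 -0.0993  0.0425] rms 0.0017 rgb [136. 136. 135.]
top 0.93 [135.6 260.3] c [0.3871 0.178  0.0376] rms 0.0017 rgb [176.  20.  17.]
top 0.89 [277.1 166.5] c [ 0.6097 -0.1627  0.0426] rms 0.0017 rgb [135. 135. 135.]
top 0.86 [245.7 169.7] c [ 0.5988 -0.0907  0.0425] rms 0.0018 rgb [136. 136. 136.]
top 0.85 [221.7 211.1] c [ 0.4971 -0.0268  0.0425] rms 0.0018 rgb [137. 137. 136.]
top 0.68 [277.9 203. ] c [ 0.5095 -0.1738  0.0424] rms 0.0017 rgb [135. 136. 135.]
top 0.61 [254.  271.4] c [ 0.3504 -0.0973  0.0377] rms 0.0017 rgb [200.  96.   8.]
side 0.8 [259.9 185.6] c [0.3886 0.1789 0.0402] rms 0.0025 rgb [144.  35.  32.]
side 0.63 [290.2 204.3] c [ 0.4994 -0.0269  0.0446] rms 0.0016 rgb [159. 162. 160.]
side 0.61 [237.9 220.3] c [ 0.3511 -0.0968  0.0401] rms 0.0019 rgb [170.  99.  39.]
side 0.55 [290.1 212.9] c [ 0.5056 -0.0996  0.0447] rms 0.0019 rgb [164. 167. 165.]
side 0.5 [319.4 213.7] c [ 0.601  -0.0896  0.0458] rms 0.0017 rgb [149. 152. 150.]
side 0.48 [329.3 225.9] c [ 0.6116 -0.1626  0.045 ] rms 0.0018 rgb [166. 170. 168.]
top tray 0.58 7246 1060
[... 1143 characters left out ...]
4]
   rect [array([0.5567, 0.1389]), array([0.2045, 0.1864]), np.float64(2.7731)]
top {'xy': [183.0, 222.1], 'conf': 0.68} [0.4742 0.0579 0.071 ]
top 0.7 [411.0, 197.5] 350 [[ 0.4888 -0.5308 -0.    ]
 [ 0.5197 -0.4996  0.0156]
 [ 0.5454 -0.4692  0.0202]]
top 0.49 [180.1, 222.6] 104 [[0.4578 0.0468 0.0778]
 [0.4687 0.0584 0.0832]
 [0.4785 0.0701 0.0868]]
side {'xy': [314.3, 202.6], 'conf': 0.69} [ 0.5743 -0.0439  0.071 ]
side {'xy': [277.5, 189.5], 'conf': 0.51} [0.4599 0.0616 0.071 ]
side 0.59 [306.7, 213.4] 994 [[ 0.4303 -0.1019  0.0077]
 [ 0.5565 -0.0078  0.015 ]
 [ 0.6723  0.0222  0.0391]]
side 0.41 [280.3, 189.6] 89 [[0.4467 0.0427 0.003 ]
 [0.4685 0.0515 0.0736]
 [0.4797 0.2694 0.0871]]
```

```bash
cat > plan.py <<'E'
# usage: plan.py x y z yaw_deg  -> total shift (tool axes, units of full scale) and turn about tool y
import sys; from h import *
from scipy.spatial.transform import Rotation as R
def plan(x,y,z,yaw):
    s=bot.get_state(); M=R.from_rotvec(s["tool_rot"]).as_matrix()
    d=M.T@(np.array([x,y,z])-s["position"])
    cy,sy=np.cos(np.radians(yaw)),np.sin(np.radians(yaw))
    T=np.array([[cy,0,-sy],[sy,0,cy],[0,-1,0]])
    T[:,2]=np.cross(T[:,0],T[:,1]); rv=R.from_matrix(M.T@T).as_rotvec(degrees=True)
    print("t",round(s["time"],2),"pos",s["position"].round(4),"yaw",np.degrees(np.arctan2(M[1,0],M[0,0])).round(1),"gap",round(s["finger_gap"],4),"F",np.round(s["force"],2))
    print("shift",(d/.1).round(3),"turn",(rv/120).round(3))
if __name__=="__main__": plan(*map(float,sys.argv[1:5]))
E
python3 plan.py .470 .058 .16 92
python3 -m inch '-.87 0 -.87 0 0 0;-.87 0 -.87 0 0 0;-.87 0 -.87 0 0 0;-.87 0 -.87 0 0 0'
python3 -m inch '-.87 0 -.87 0 0 0;-.87 0 -.87 0 0 0;-.87 0 -.87 0 0 0;-.87 0 -.87 0 0 0'
python3 plan.py .470 .058 .16 92
```

```text
t 2.0 pos [0.1816 0.598  0.2483] yaw 73.1 gap 0.0851 F [-0.64  0.43  0.2 ]
shift [-4.33   0.883 -4.329] turn [ 0.    -0.157 -0.   ]
time: 2.33
position: [0.241, 0.484, 0.2479]
tool_rot: [-1.34, -0.984, 0.989]
force: [0.4, -0.2, -0.8]
finger_gap: 0.0854
time: 2.67
position: [0.3001, 0.3707, 0.2484]
tool_rot: [-1.345, -0.98, 0.986]
force: [-0.1, 0.2, 0.9]
finger_gap: 0.0853
t 2.67 pos [0.3001 0.3707 0.2484] yaw 72.6 gap 0.0853 F [-0.09  0.24  0.87]
shift [-2.467  0.91  -2.555] turn [ 0.001 -0.162 -0.004]
```

```bash
python3 -m inch '-.85 0 -.85 0 0 0;-.85 0 -.85 0 0 0;-.85 0 -.85 0 0 0;-.85 0 -.85 0 0 0' >/dev/null
python3 -m inch '-.85 0 -.85 0 0 0;-.85 0 -.85 0 0 0;-.85 0 -.85 0 0 0;-.85 0 -.85 0 0 0' >/dev/null
python3 -m inch '-.75 .88 -.8 0 0 0;-.75 .88 -.8 0 0 0;-.75 .88 -.8 0 0 0;-.75 .88 -.8 0 0 0;-.75 .88 -.8 0 -.08 0;-.75 .88 -.8 0 -.16 0;-.75 .88 -.8 0 -.16 0;-.75 .88 -.8 0 -.16 0' >/dev/null
python3 plan.py .470 .058 .075 92
```

```text
t 4.0 pos [0.4697 0.051  0.1649] yaw 90.9 gap 0.0853 F [-0.25  0.54  0.06]
shift [0.081 0.898 0.001] turn [ 0.003 -0.009 -0.006]
```

```bash
python3 -m inch '.08 .45 0 0 -.009 -.006;.08 .8 0 0 -.009 -.006;.08 .91 0 0 -.009 -.006;.08 .91 0 0 -.009 -.006;.08 .91 0 0 -.009 -.006' 
python3 -m inch '0 0 0 0 0 0;0 0 0 0 0 0;0 0 0 0 0 0;0 0 0 0 0 0;0 0 0 0 0 0;0 0 0 0 0 0;0 0 0 0 0 0;0 0 0 0 0 0;0 0 0 0 0 0' 1 40
python3 -c "
from h import *; p,d=shot('side'); cv2.imwrite('pics/s1.png',cv2.resize(p[140:240,230:380][:,:,::-1],None,fx=4,fy=4,interpolation=2))"
```

```text
time: 4.42
position: [0.4697, 0.0585, 0.0735]
tool_rot: [-1.195, -1.238, 1.232]
force: [0.5, -0.8, 0.6]
finger_gap: 0.0855
time: 5.17
position: [0.4705, 0.0584, 0.0745]
tool_rot: [-1.197, -1.239, 1.231]
force: [-0.9, -0.8, 5.8]
finger_gap: 0.0246
```

View pics/s1.png

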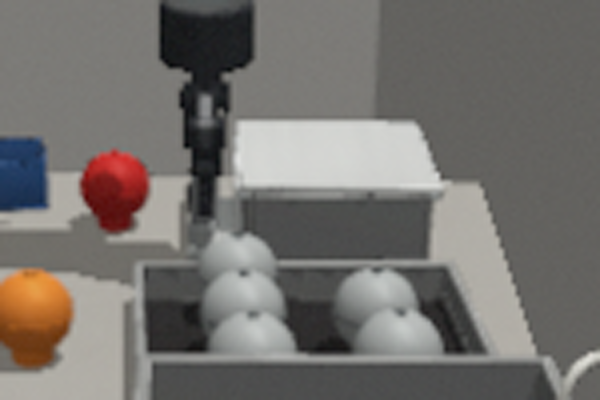

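```bash
python3 -m inch '0 -.03 0 0 0 0;0 -.06 0 0 0 0;0 -.06 0 0 0 0;0 -.06 0 0 0 0' 
python3 -m inch '0 -.03 0 0 0 0;0 -.06 0 0 0 0;0 -.06 0 0 0 0;0 -.06 0 0 0 0' 
python3 -c "
from h import *
for c in('top','side'):
  p,d=shot(c)
  for r in models.cut_out(c,'knob'):
    P=cloud(c,r['pixels'],d); print(c,r['conf'],r['xy'],len(P),np.percentile(P,[5,50,95],axis=0).round(4).tolist())
  cv2.imwrite(f'pics/{c}2.png',p[:,:,::-1])
a=cv2.imread('pics/top2.png')[180:260,120:240]; b=cv2.imread('pics/side2.png')[150:230,240:360]
cv2.imwrite('pics/c2.png',cv2.resize(np.hstack([a,b]),None,fx=3.3,fy=3.3,interpolation=2))
s=bot.get_state(); print(s['position'],s['force'],s['finger_gap'],s['ft_torque'])
"
```

```text
time: 5.55
position: [0.4704, 0.0584, 0.0802]
tool_rot: [-1.197, -1.239, 1.231]
force: [2.1, -0.4, -6.3]
finger_gap: 0.0246
time: 5.88
position: [0.4704, 0.0584, 0.0862]
tool_rot: [-1.197, -1.239, 1.231]
force: [2.1, 1.2, -7.9]
finger_gap: 0.0247
side 0.74 [294.5, 224.3] 156 [[0.4903, -0.1977, 0.0581], [0.5124, -0.1883, 0.0671], [0.534, -0.1756, 0.0749]]
side 0.33 [312.0, 188.1] 1760 [[0.4837, 0.0552, 0.0264], [0.5732, 0.0658, 0.0799], [0.6477, 0.2174, 0.0881]]
[0.47036884 0.05839884 0.0860688 ] [ 2.92522014  0.30718993 -6.96694128] 0.02434774858750994 [ 0.00524001 -0.64176033 -0.0388353 ]
```

View pics/c2.png

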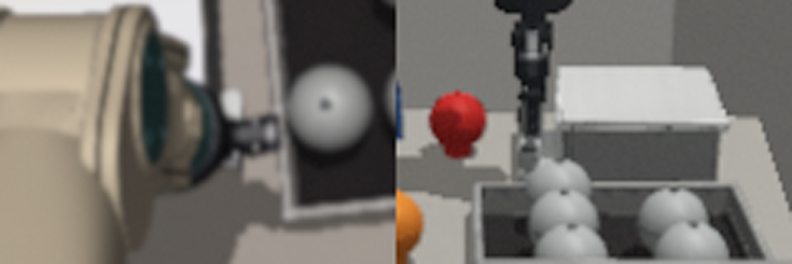

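```bash
python3 plan.py .4645 .2283 .0862 92
python3 -m inch '.2 0 0 0 0 0;.4 0 0 0 0 0;.6 0 0 0 0 0;.8 0 0 0 0 0;.85 0 0 0 0 0;.85 0 0 0 0 0;.85 0 0 0 0 0' 
python3 plan.py .4645 .2283 .0862 92
```

```text
t 6.08 pos [0.4704 0.0584 0.0861] yaw 92.0 gap 0.0243 F [ 2.93  0.31 -6.97]
shift [ 1.7e+00 -0.0e+00  1.0e-03] turn [ 0.003 -0.     0.   ]
time: 6.67
position: [0.4674, 0.1435, 0.086]
tool_rot: [-1.196, -1.24, 1.231]
force: [3.2, 2.3, -7.5]
finger_gap: 0.0245
t 6.67 pos [0.4674 0.1435 0.086 ] yaw 92.0 gap 0.0245 F [ 3.23  2.33 -7.48]
shift [ 0.848 -0.001 -0.001] turn [ 0.003 -0.     0.001]
```

```bash
python3 -m inch '.2 0 0 0 0 0;.4 0 0 0 0 0;.6 0 0 0 0 0;.8 0 0 0 0 0;.85 0 0 0 0 0;.85 0 0 0 0 0;.85 0 0 0 0 0' 
python3 -m inch '0 .05 0 0 0 0;0 .1 0 0 0 0;0 .117 0 0 0 0;0 .117 0 0 0 0;0 .117 0 0 0 0' 
python3 plan.py .4645 .2283 .0745 92
python3 -m inch '0 0 0 0 0 0;0 0 0 0 0 0;0 0 0 0 0 0;0 0 0 0 0 0;0 0 0 0 0 0;0 0 0 0 0 0' -1
python3 -m inch '0 -.4 0 0 0 0;0 -.8 0 0 0 0;0 -1 0 0 0 0;0 -1 0 0 0 0'
python3 plan.py .5 -.1 .3 5
```

```text
time: 7.25
position: [0.4644, 0.228, 0.086]
tool_rot: [-1.195, -1.239, 1.231]
force: [3.1, 1.2, -7.2]
finger_gap: 0.0242
time: 7.67
position: [0.4645, 0.2272, 0.0746]
tool_rot: [-1.197, -1.238, 1.231]
force: [-0.9, -0.3, 0.1]
finger_gap: 0.0243
t 7.67 pos [0.4645 0.2272 0.0746] yaw 91.9 gap 0.0243 F [-0.86 -0.27  0.1 ]
shift [ 0.011  0.001 -0.001] turn [ 0.003 -0.     0.   ]
time: 8.17
position: [0.4645, 0.2273, 0.0747]
tool_rot: [-1.197, -1.239, 1.231]
force: [0.8, -0.1, 0.0]
finger_gap: 0.0857
time: 8.5
position: [0.468, 0.2287, 0.1805]
tool_rot: [-1.202, -1.248, 1.224]
force: [1.6, 0.4, 0.8]
finger_gap: 0.0856
t 8.5 pos [0.468  0.2287 0.1805] yaw 92.0 gap 0.0856 F [1.62 0.37 0.8 ]
shift [-3.292 -1.204 -0.227] turn [0.005 0.725 0.007]
```

```bash
python3 -m inch '-.3 -.5 0 0 0 0;-.7 -.8 0 0 0 0;-1 -.8 0 0 0 0;-1 -.8 0 0 0 0;-1 -.8 0 0 0 0'
python3 - <<'E'
from h import *
for c in('top','side'):
  shot(c,c+'3')
  for r in models.mark_of(c,'knob')[:2]: print(c,r,at_z(c,r['xy'],.071))
floats('top')
a=cv2.imread('pics/top3.png')[120:300,60:300]; b=cv2.imread('pics/side3.png')[120:255,240:420]
cv2.imwrite('pics/c3.png',np.hstack([cv2.resize(a,(400,300),interpolation=2),cv2.resize(b,(400,300),interpolation=2)]))
E
python3 plan.py .4971 -.0268 .16 4.8
```

```text
time: 8.92
position: [0.471, 0.1265, 0.2613]
tool_rot: [-1.205, -1.247, 1.22]
force: [0.2, 0.8, -0.5]
finger_gap: 0.0854
top {'xy': [334.3, 178.7], 'conf': 0.62} [ 0.56911277 -0.30422032  0.071     ]
top {'xy': [153.6, 184.3], 'conf': 0.46} [0.56642387 0.12818314 0.071     ]
side {'xy': [279.8, 172.3], 'conf': 0.61} [0.46013333 0.24241041 0.071     ]
top 0.96 [245.4 170.4] c [ 0.5987 -0.09    0.0425] rms 0.0018 rgb [147. 147. 146.]
top 0.85 [249.5 271.5] c [ 0.3506 -0.0973  0.0376] rms 0.0015 rgb [216. 105.   5.]
top 0.83 [280.  206.7] c [ 0.5102 -0.1737  0.0426] rms 0.0017 rgb [145. 145. 144.]
top 0.79 [275.1 165.4] c [ 0.6096 -0.1627  0.0423] rms 0.0017 rgb [141. 141. 140.]
top 0.72 [221.2 210.6] c [ 0.4968 -0.0268  0.0423] rms 0.0017 rgb [147. 147. 147.]
top 0.69 [251.  209.3] c [ 0.5026 -0.0997  0.0423] rms 0.0016 rgb [145. 145. 144.]
top 0.62 [136.3 260.7] c [0.3867 0.178  0.0377] rms 0.0018 rgb [115.  15.  13.]
top 0.61 [145.1 176.1] c [0.5845 0.1637 0.0268] rms 0.0752 rgb [151. 149. 147.]
t 9.22 pos [0.4692 0.1293 0.2587] yaw 92.0 gap 0.0853 F [-0.12  0.18  0.34]
shift [-1.573  0.984 -0.21 ] turn [0.004 0.727 0.006]
```

View pics/c3.png

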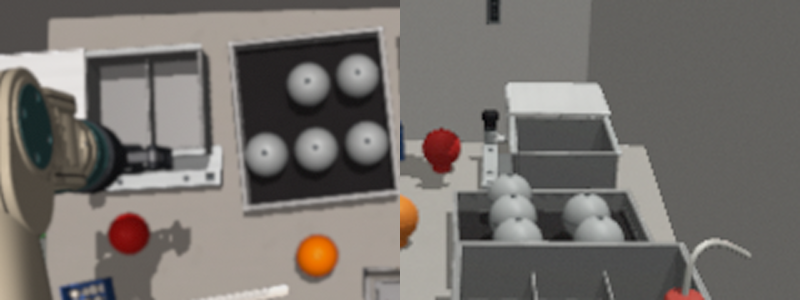

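```bash
python3 -m inch '-.3 0 0 0 .06 0;-.6 0 0 0 .12 0;-.9 0 -.1 0 .18 0;-1 .1 -.2 0 .24 0;-1 .2 -.2 0 .3 0;-1 .2 -.2 0 .36 0;-1 .3 -.2 0 .42 0;-1 .3 -.2 0 .48 0;-1 .3 -.2 0 .54 0;-1 .3 -.2 0 .6 0;-1 .3 -.2 0 .66 0;-1 .3 -.2 .004 .727 .006' 
python3 plan.py .4968 -.0268 .13 4.8
```

```text
time: 10.22
position: [0.4924, 0.0311, 0.2276]
tool_rot: [-1.568, -0.08, 0.08]
force: [0.3, 0.4, -1.1]
finger_gap: 0.0857
t 10.22 pos [0.4924 0.0311 0.2276] yaw 5.8 gap 0.0857 F [ 0.27  0.43 -1.07]
shift [-0.015  0.975 -0.582] turn [-0.001  0.009 -0.   ]
```

```bash
python3 -m inch '0 .3 -.4 0 .009 0;-.015 .7 -.58 0 .009 0;-.015 .97 -.58 0 .009 0;-.015 .97 -.58 0 .009 0;-.015 .97 -.58 0 .009 0' 
for i in 1 2 3 4 5 6; do python3 -m inch '0 0 0 0 0 0' | grep force; done
python3 plan.py .4968 -.0268 .042 4.8
```

```text
time: 10.63
position: [0.4942, -0.0255, 0.1282]
tool_rot: [-1.566, -0.06, 0.071]
force: [0.0, 0.5, 0.6]
finger_gap: 0.0856
force: [-0.1, 0.7, 0.8]
force: [-0.1, -0.6, 0.2]
force: [-0.0, -0.5, 0.3]
force: [-0.1, 0.1, 0.1]
force: [-0.6, 0.5, 0.0]
force: [-1.0, 0.2, 1.1]
t 11.13 pos [ 0.5017 -0.0229  0.138 ] yaw 5.1 gap 0.0855 F [-1.04  0.15  1.06]
shift [-0.061  0.96  -0.035] turn [-0.     0.003  0.004]
```

```bash
cat > heft.py <<'E'
from h import *
f=[];e=[]
for i in range(6):
    vision.get_image("side"); s=bot.get_state(); f.append(s["force"][2]); e.append(s["joint_efforts"])
print("t",round(s["time"],2),"pos",s["position"].round(4),"gap",round(s["finger_gap"],4),"Fz mean",np.mean(f).round(2),"sd",np.std(f).round(2),"eff",np.mean(e,0).round(2)[1:3])
E
python3 heft.py; python3 plan.py .4968 -.0268 .042 4.8
```

```text
t 11.43 pos [ 0.5006 -0.0231  0.1367] gap 0.0855 Fz mean -0.22 sd 0.18 eff [-33.98  26.13]
t 11.43 pos [ 0.5006 -0.0231  0.1367] yaw 5.1 gap 0.0855 F [-0.12 -0.91 -0.4 ]
shift [-0.047  0.947 -0.035] turn [-0.     0.002  0.003]
```

```bash
python3 -m inch '-.047 .25 -.035 0 .002 .003;-.047 .5 -.035 0 .002 .003;-.047 .75 -.035 0 .002 .003;-.047 .95 -.035 0 .002 .003;-.047 .95 -.035 0 .002 .003;-.047 .95 -.035 0 .002 .003' 
python3 -m inch '0 0 0 0 0 0;0 0 0 0 0 0;0 0 0 0 0 0;0 0 0 0 0 0;0 0 0 0 0 0;0 0 0 0 0 0' 1 30
python3 -m inch '0 -.3 0 0 0 0;0 -.6 0 0 0 0;0 -.9 0 0 0 0;0 -1 0 0 0 0;0 -1 0 0 0 0;0 -1 0 0 0 0;0 -1 0 0 0 0;0 -1 0 0 0 0;0 -1 0 0 0 0' 
python3 heft.py
```

```text
time: 11.93
position: [0.4954, -0.0266, 0.0406]
tool_rot: [-1.568, -0.064, 0.069]
force: [0.2, -0.1, 0.1]
finger_gap: 0.0855
time: 12.43
position: [0.497, -0.0269, 0.0423]
tool_rot: [-1.569, -0.066, 0.066]
force: [-0.5, 0.3, 6.1]
finger_gap: 0.0608
time: 13.18
position: [0.4954, -0.0267, 0.1403]
tool_rot: [-1.568, -0.063, 0.069]
force: [-0.4, 0.2, -2.2]
finger_gap: 0.0604
t 13.48 pos [ 0.4969 -0.027   0.142 ] gap 0.0603 Fz mean -2.12 sd 0.33 eff [-34.69  27.  ]
```

Run:
```python
from h import *
np.set_printoptions(precision=4,suppress=True)
p,d=shot('top','top4')
P=cloud('top',np.ones(d.shape,bool),d)
m=(P[:,0]>.44)&(P[:,0]<.70)&(P[:,1]>.03)&(P[:,1]<.30)&(P[:,2]<.1)
P=P[m]
yaw=np.radians(2); c,s=np.cos(yaw),np.sin(yaw)
O=np.array([.58,.145]); L=(P[:,:2]-O)@np.array([[c,-s],[s,c]])
for z0 in np.arange(.03,.095,.005):
    q=(P[:,2]>=z0)&(P[:,2]<z0+.005); 
    if q.sum()>10: print(z0.round(3),q.sum(),"x",np.percentile(L[q,0],[2,50,98]),"y",np.percentile(L[q,1],[2,50,98]))
# floor extents
q=(P[:,2]<.012)&(P[:,2]>.002); print("floor",np.percentile(L[q],[2,50,98],axis=0))
# map
g=np.full((30,34),' ')
for (x,y),z in zip(L,P[:,2]):
    i=int((x+.14)/.008); j=int((y+.12)/.008)
    if 0<=i<30 and 0<=j<34: g[i,j]=max(g[i,j],str(int(min(z,.099)*100)))
for r in g[::-1]: print(''.join(r[::-1]))
a=cv2.imread('pics/top4.png')[140:240,90:240]; cv2.imwrite('pics/c4.png',cv2.resize(a,None,fx=5,fy=5,interpolation=2))
```

```text
0.03 132 x [-0.1247 -0.0551  0.0663] y [-0.015   0.0655  0.0863]
0.035 114 x [-0.1232 -0.0283  0.0664] y [-0.019   0.0841  0.1015]
0.04 115 x [-0.1187  0.0071  0.0661] y [-0.0123  0.0801  0.1017]
0.045 72 x [-0.1209  0.015   0.066 ] y [-0.0706  0.084   0.0869]
0.05 67 x [-0.119   0.0203  0.0664] y [-0.0794  0.0808  0.0862]
0.055 62 x [-0.0828  0.0275  0.0661] y [-0.0756  0.0846  0.0868]
0.06 71 x [-0.0881  0.024   0.0664] y [-0.0519  0.0846  0.0924]
0.065 69 x [-0.0881  0.0229  0.0675] y [-0.0851  0.0839  0.0978]
0.07 184 x [-0.117   0.0627  0.0754] y [-0.0839  0.0548  0.088 ]
0.075 451 x [-0.1084  0.0614  0.0752] y [-0.0817  0.0537  0.1438]
0.08 1425 x [-0.1161 -0.0097  0.0745] y [0.0777 0.1176 0.1542]
0.085 519 x [-0.1175 -0.0104  0.0703] y [0.0839 0.1168 0.1532]
floor [[-0.1108 -0.092 ]
 [ 0.0038  0.0532]
 [ 0.1154  0.1393]]
00  000000000000000000000000000000
                0           000000
87 888888               7   000000
888888888877778877788878787778000 
8888888887777777877777778787770000
88888888800000000044         7    
88888888801100000044              
8888888880010000004               
8888888881000100004               
8888888880000000004               
8888888880000000004               
8888888880000000004               
8888888880000000004               
88888888800000000                 
88888888800000000                 
8888888881000000                  
8888888890000000                  
8888888880011000                  
8888888880000000                  
8888988880100000                  
8888888880000000                  
889898888  00                     
888888988787877887                
888888887417777877                
0000 3444410000                   
0000   88833333                   
000   88883333                    
0000  88883333                    
0000000887333                     
00000000000
```

View pics/c4.png

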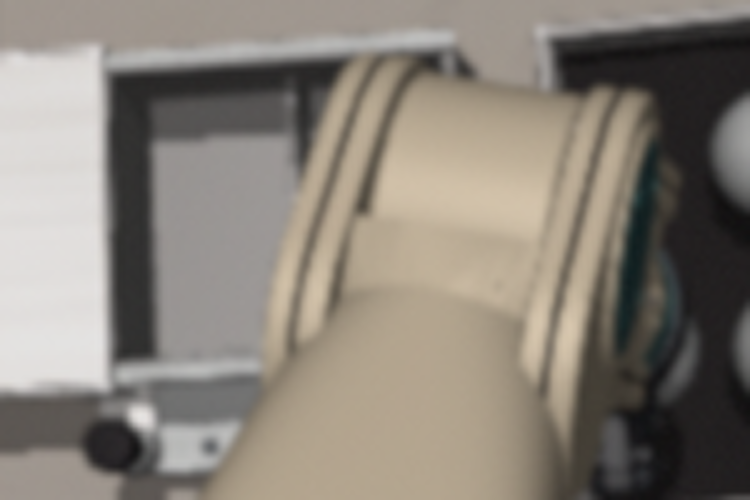

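```bash
python3 -m inch '.2 -.1 .3 0 0 0;.4 -.2 .6 0 0 0;.4 -.2 .9 0 0 0;.4 -.2 .9 0 0 0;.4 -.2 .9 0 0 0' 
python3 plan.py .5805 .103 .15 2
```

```text
time: 13.95
position: [0.5293, 0.0673, 0.1625]
tool_rot: [-1.569, -0.069, 0.069]
force: [-0.5, -1.2, -2.7]
finger_gap: 0.0605
t 13.95 pos [0.5293 0.0673 0.1625] yaw 5.0 gap 0.0605 F [-0.54 -1.18 -2.68]
shift [0.541 0.125 0.31 ] turn [-0.     0.025  0.   ]
```

```bash
python3 -m inch '.3 0 .2 0 .025 0;.54 .05 .31 0 .025 0;.54 .125 .31 0 .025 0;.54 .125 .31 0 .025 0;.54 .125 .31 0 .025 0;.54 .125 .31 0 .025 0' 
python3 heft.py
python3 plan.py .5805 .103 .045 2
```

```text
time: 14.45
position: [0.5792, 0.102, 0.1496]
tool_rot: [-1.57, -0.025, 0.028]
force: [-0.9, -0.1, -1.9]
finger_gap: 0.0606
t 14.75 pos [0.5803 0.1027 0.1504] gap 0.0607 Fz mean -2.04 sd 0.4 eff [-43.39  27.94]
t 14.75 pos [0.5803 0.1027 0.1504] yaw 2.0 gap 0.0607 F [ 0.18 -0.5  -2.26]
shift [0.002 1.054 0.002] turn [-0. -0.  0.]
```

```bash
python3 -m inch '0 .3 0 0 0 0;0 .6 0 0 0 0;0 .8 0 0 0 0;0 .9 0 0 0 0;0 .98 0 0 0 0;0 .98 0 0 0 0;0 .98 0 0 0 0' 
python3 plan.py .5805 .103 .044 2
```

```text
time: 15.33
position: [0.5811, 0.1028, 0.0531]
tool_rot: [-1.57, -0.028, 0.026]
force: [-0.1, -0.0, -1.7]
finger_gap: 0.0601
t 15.33 pos [0.5811 0.1028 0.0531] yaw 2.0 gap 0.0601 F [-0.11 -0.02 -1.66]
shift [-0.006  0.091  0.002] turn [-0.    -0.     0.001]
```

```bash
python3 -m inch '0 .03 0 0 0 0;0 .06 0 0 0 0;0 .08 0 0 0 0;0 .09 0 0 0 0;0 .1 0 0 0 0;0 .1 0 0 0 0;0 .1 0 0 0 0' 
python3 plan.py .5805 .103 .044 2
```

```text
time: 15.92
position: [0.581, 0.1028, 0.043]
tool_rot: [-1.57, -0.028, 0.026]
force: [0.2, -0.3, -1.7]
finger_gap: 0.0601
t 15.92 pos [0.581  0.1028 0.043 ] yaw 2.0 gap 0.0601 F [ 0.18 -0.3  -1.72]
shift [-0.005 -0.01   0.002] turn [-0.    -0.     0.001]
```

```bash
python3 -m inch '0 .01 0 0 0 0;0 .02 0 0 0 0;0 .02 0 0 0 0;0 .02 0 0 0 0' 
python3 -m inch '0 0 0 0 0 0;0 0 0 0 0 0;0 0 0 0 0 0;0 0 0 0 0 0;0 0 0 0 0 0' -1
python3 -m inch '0 -.3 0 0 0 0;0 -.7 0 0 0 0;0 -1 0 0 0 0;0 -1 0 0 0 0' 
python3 plan.py .5026 -.0997 .13 4.8
```

```text
time: 16.25
position: [0.5813, 0.1028, 0.0424]
tool_rot: [-1.57, -0.029, 0.026]
force: [-1.4, -0.1, 5.7]
finger_gap: 0.0606
time: 16.67
position: [0.5814, 0.1028, 0.0423]
tool_rot: [-1.57, -0.029, 0.026]
force: [-0.1, 0.4, 0.4]
finger_gap: 0.0857
time: 17.0
position: [0.5863, 0.1031, 0.1496]
tool_rot: [-1.569, -0.039, 0.016]
force: [0.4, -0.2, 1.2]
finger_gap: 0.0853
t 17.0 pos [0.5863 0.1031 0.1496] yaw 2.0 gap 0.0853 F [ 0.4  -0.2   1.16]
shift [-0.91   0.18  -1.998] turn [-0.    -0.023  0.007]
```

```bash
python3 -m inch '-.2 -.1 -.3 0 0 0;-.45 -.1 -.7 0 0 0;-.45 -.1 -.98 0 0 0;-.45 -.1 -.98 0 0 0;-.45 -.1 -.98 0 0 0' >/dev/null
python3 -c "
from h import *
floats('top'); floats('side')"
python3 plan.py .5026 -.0997 .13 4.8
```

```text
top 0.96 [250.7 207.8] c [ 0.5026 -0.0996  0.0425] rms 0.0016 rgb [136. 136. 135.]
top 0.95 [246.1 170.3] c [ 0.5989 -0.0904  0.0425] rms 0.0017 rgb [138. 138. 138.]
top 0.94 [275.3 165.3] c [ 0.6098 -0.1625  0.0424] rms 0.0016 rgb [138. 138. 137.]
top 0.87 [252.5 270. ] c [ 0.3506 -0.0971  0.0375] rms 0.0016 rgb [208. 101.   8.]
top 0.74 [280.7 207.1] c [ 0.5097 -0.1734  0.0424] rms 0.0016 rgb [143. 143. 142.]
side 0.81 [320.5 213.3] c [ 0.6009 -0.0893  0.0457] rms 0.002 rgb [153. 156. 154.]
side 0.67 [292.7 222.2] c [ 0.5121 -0.1743  0.0446] rms 0.0015 rgb [172. 175. 173.]
side 0.6 [329.4 222.4] c [ 0.6115 -0.1631  0.0445] rms 0.0015 rgb [168. 172. 170.]
side 0.52 [256.4 183.5] c [0.3885 0.1784 0.0406] rms 0.0026 rgb [148.  36.  34.]
side 0.5 [289.3 213.3] c [ 0.505  -0.0995  0.045 ] rms 0.0018 rgb [162. 165. 163.]
side 0.43 [278.  170.6] c [0.4713 0.1897 0.0665] rms 0.0041 rgb [27. 26. 27.]
t 17.62 pos [0.5447 0.0044 0.1585] yaw 2.1 gap 0.0852 F [-0.21  0.45 -1.05]
shift [-0.462  0.276 -1.026] turn [-0.001 -0.023  0.007]
```

```bash
python3 -m inch '-.25 .1 -.35 0 -.023 0;-.46 .2 -.7 0 -.023 0;-.46 .28 -1 0 -.023 .007;-.46 .28 -1 0 -.023 .007;-.46 .28 -1 0 -.023 .007;-.46 .28 -1 0 -.023 .007' >/dev/null
python3 heft.py; python3 plan.py .5035 -.0996 .042 4.8
```

```text
t 18.42 pos [ 0.5031 -0.0963  0.1299] gap 0.0854 Fz mean 0.14 sd 0.5 eff [-35.24  25.86]
t 18.42 pos [ 0.5031 -0.0963  0.1299] yaw 4.9 gap 0.0854 F [-0.02 -0.15 -0.04]
shift [ 0.     0.879 -0.035] turn [-0.001  0.001  0.   ]
```

```bash
python3 -m inch '0 .25 -.035 0 0 0;0 .5 -.035 0 0 0;0 .75 -.035 0 0 0;0 .88 -.035 0 0 0;0 .88 -.035 0 0 0;0 .88 -.035 0 0 0' 
python3 -m inch '0 0 0 0 0 0;0 0 0 0 0 0;0 0 0 0 0 0;0 0 0 0 0 0;0 0 0 0 0 0;0 0 0 0 0 0' 1 30
python3 -m inch '0 -.3 0 0 0 0;0 -.6 0 0 0 0;0 -.9 0 0 0 0;0 -1 0 0 0 0;0 -1 0 0 0 0;0 -1 0 0 0 0;0 -1 0 0 0 0;0 -1 0 0 0 0;0 -1 0 0 0 0' 
python3 heft.py;python3 plan.py .575 -.317 .15 92.9
```

```text
time: 18.92
position: [0.5029, -0.0991, 0.0415]
tool_rot: [-1.568, -0.067, 0.069]
force: [-0.3, 0.3, 0.6]
finger_gap: 0.0852
time: 19.42
position: [0.5045, -0.0995, 0.0432]
tool_rot: [-1.569, -0.069, 0.066]
force: [0.1, 1.2, 7.1]
finger_gap: 0.0605
time: 20.17
position: [0.5028, -0.0991, 0.1412]
tool_rot: [-1.567, -0.067, 0.069]
force: [0.7, -0.2, -0.4]
finger_gap: 0.06
t 20.47 pos [ 0.5041 -0.0995  0.1429] gap 0.0602 Fz mean -1.24 sd 0.47 eff [-35.68  26.67]
t 20.47 pos [ 0.5041 -0.0995  0.1429] yaw 4.9 gap 0.0602 F [-1.39  0.2  -0.72]
shift [ 0.518 -0.073 -2.228] turn [ 0.    -0.733  0.001]
```

```bash
python3 -m inch '0 -.05 -.3 0 -.05 0;0 -.1 -.6 0 -.1 0;0 -.1 -.9 0 -.15 0;0 -.1 -1 0 -.2 0;0 -.1 -1 0 -.25 0;0 -.1 -1 0 -.3 0;0 -.1 -1 0 -.36 0;0 -.1 -1 0 -.36 0' 
python3 plan.py .492 -.321 .15 92.9
```

```text
time: 21.13
position: [0.5127, -0.1994, 0.1527]
tool_rot: [-1.468, -0.659, 0.656]
force: [0.2, 0.4, -1.6]
finger_gap: 0.0606
t 21.13 pos [ 0.5127 -0.1994  0.1527] yaw 48.2 gap 0.0606 F [ 0.22  0.43 -1.6 ]
shift [-1.045  0.025 -0.655] turn [ 0.    -0.372  0.001]
```

```bash
python3 -m inch '-.3 0 -.2 0 -.05 0;-.6 0 -.4 0 -.1 0;-.9 0 -.6 0 -.15 0;-1 .02 -.65 0 -.2 0;-1 .02 -.65 0 -.25 0;-1 .02 -.65 0 -.3 0;-1 .02 -.65 0 -.37 0;-1 .02 -.65 0 -.37 0;-1 .02 -.65 0 -.37 0' 
python3 heft.py
python3 plan.py .492 -.321 .053 92.9
```

```text
time: 21.88
position: [0.4947, -0.3172, 0.1505]
tool_rot: [-1.189, -1.242, 1.239]
force: [-0.1, 1.3, -0.9]
finger_gap: 0.0607
t 22.18 pos [ 0.4947 -0.3172  0.1505] gap 0.0605 Fz mean -1.0 sd 0.45 eff [-42.77  27.54]
t 22.18 pos [ 0.4947 -0.3172  0.1505] yaw 92.6 gap 0.0605 F [ 0.22 -0.13 -1.33]
shift [-0.038  0.975  0.03 ] turn [ 0.001 -0.003  0.001]
```

```bash
python3 -m inch '-.038 .3 .03 0 0 0;-.038 .6 .03 0 0 0;-.038 .8 .03 0 0 0;-.038 .9 .03 0 0 0;-.038 .98 .03 0 0 0;-.038 .98 .03 0 0 0;-.038 .98 .03 0 0 0' 
python3 -m inch '0 .03 0 0 0 0;0 .06 0 0 0 0;0 .08 0 0 0 0;0 .09 0 0 0 0;0 .09 0 0 0 0;0 .09 0 0 0 0' 
python3 plan.py .492 -.321 .0425 92.9
```

```text
time: 22.77
position: [0.4926, -0.3214, 0.0532]
tool_rot: [-1.189, -1.244, 1.241]
force: [0.6, 0.0, -1.2]
finger_gap: 0.0603
time: 23.27
position: [0.4926, -0.3213, 0.0442]
tool_rot: [-1.189, -1.244, 1.241]
force: [-0.8, 0.6, -0.6]
finger_gap: 0.0605
t 23.27 pos [ 0.4926 -0.3213  0.0442] yaw 92.6 gap 0.0605 F [-0.8   0.63 -0.59]
shift [0.004 0.017 0.006] turn [ 0.001 -0.003  0.   ]
```

```bash
python3 -m inch '0 .01 0 0 0 0;0 .015 0 0 0 0;0 .015 0 0 0 0;0 .015 0 0 0 0' 
python3 -m inch '0 0 0 0 0 0;0 0 0 0 0 0;0 0 0 0 0 0;0 0 0 0 0 0;0 0 0 0 0 0' -1
python3 -m inch '0 -.3 0 0 0 0;0 -.7 0 0 0 0;0 -1 0 0 0 0;0 -1 0 0 0 0' 
python3 -m inch '.3 -.1 0 0 .06 0;.6 -.1 0 0 .12 0;.7 -.1 0 0 .18 0;.7 -.1 0 0 .24 0;.7 -.1 0 0 .3 0;.7 -.1 0 0 .36 0;.7 -.1 0 0 .36 0' >/dev/null
python3 -c "
from h import *
floats('top'); floats('side')"
python3 plan.py .5105 -.1735 .13 4.8
```

```text
time: 23.6
position: [0.4929, -0.3215, 0.0432]
tool_rot: [-1.19, -1.245, 1.241]
force: [-0.3, 0.6, 3.2]
finger_gap: 0.0602
time: 24.02
position: [0.4928, -0.3215, 0.0431]
tool_rot: [-1.189, -1.244, 1.241]
force: [-0.9, -0.8, -0.1]
finger_gap: 0.0855
time: 24.35
position: [0.4966, -0.3247, 0.1504]
tool_rot: [-1.203, -1.248, 1.242]
force: [2.3, -0.6, 1.6]
finger_gap: 0.0854
top 0.98 [169.7 177.5] c [0.5812 0.1034 0.0428] rms 0.0017 rgb [137. 137. 136.]
top 0.92 [244.4 170.5] c [ 0.599  -0.0901  0.0425] rms 0.0017 rgb [137. 137. 136.]
top 0.75 [275.2 165.7] c [ 0.6095 -0.1626  0.0426] rms 0.0016 rgb [137. 137. 136.]
top 0.68 [135.7 260.4] c [0.3873 0.1781 0.0374] rms 0.0018 rgb [176.  21.  17.]
top 0.66 [278.9 207. ] c [ 0.51   -0.1736  0.0424] rms 0.0016 rgb [127. 127. 126.]
top 0.47 [243.2 190.4] c [ 0.5464 -0.0707  0.0086] rms 0.0698 rgb [46. 43. 44.]
top 0.43 [244.8 265.1] c [ 0.3504 -0.0981  0.0383] rms 0.0013 rgb [189.  90.  17.]
side 0.91 [237.9 218.8] c [ 0.3512 -0.0967  0.0397] rms 0.0121 rgb [174. 104.  46.]
side 0.73 [291.2 225.3] c [ 0.5124 -0.1738  0.0445] rms 0.0017 rgb [160. 164. 162.]
side 0.61 [284.9 247.9] c [ 0.4948 -0.3208  0.0453] rms 0.0015 rgb [168. 172. 170.]
side 0.55 [319.7 211.8] c [ 0.6014 -0.0909  0.0448] rms 0.0019 rgb [155. 158. 156.]
side 0.49 [256.2 186.6] c [0.3898 0.1779 0.0408] rms 0.0027 rgb [135.  32.  30.]
side 0.47 [330.2 223.5] c [ 0.6118 -0.1627  0.0449] rms 0.0014 rgb [170. 173. 171.]
t 25.13 pos [ 0.4931 -0.2547  0.1595] yaw 49.5 gap 0.0856 F [ 0.01 -0.2  -0.51]
shift [0.73  0.291 0.4  ] turn [0.006 0.373 0.004]
```

Both placed floats stand upright (box 0.581,0.103; tote 0.494,-0.321). Next: float at (0.511,-0.1737).

```bash
python3 -m inch '.2 0 .1 0 .06 0;.5 .1 .3 0 .12 0;.73 .2 .4 0 .18 0;.73 .29 .4 0 .24 0;.73 .29 .4 0 .3 0;.73 .29 .4 .006 .373 .004;.73 .29 .4 .006 .373 .004;.73 .29 .4 .006 .373 .004' >/dev/null
python3 heft.py; python3 plan.py .511 -.1737 .042 4.8
```

```text
t 26.1 pos [ 0.5104 -0.1736  0.1301] gap 0.0857 Fz mean -0.43 sd 0.35 eff [-37.92  26.1 ]
t 26.1 pos [ 0.5104 -0.1736  0.1301] yaw 4.8 gap 0.0857 F [ 0.41 -0.45 -0.57]
shift [ 0.006  0.881 -0.002] turn [ 0. -0. -0.]
```

```bash
python3 -m inch '0 .25 0 0 0 0;0 .5 0 0 0 0;0 .75 0 0 0 0;0 .88 0 0 0 0;0 .88 0 0 0 0;0 .88 0 0 0 0' 
python3 -m inch '0 0 0 0 0 0;0 0 0 0 0 0;0 0 0 0 0 0;0 0 0 0 0 0;0 0 0 0 0 0;0 0 0 0 0 0' 1 30
python3 -m inch '0 -.3 0 0 0 0;0 -.6 0 0 0 0;0 -.9 0 0 0 0;0 -1 0 0 0 0;0 -1 0 0 0 0;0 -1 0 0 0 0;0 -1 0 0 0 0;0 -1 0 0 0 0;0 -1 0 0 0 0' 
python3 heft.py; python3 heft.py;python3 plan.py .575 -.317 .15 92.9
```

```text
time: 26.6
position: [0.5096, -0.1733, 0.0416]
tool_rot: [-1.569, -0.064, 0.068]
force: [0.5, 0.3, -0.4]
finger_gap: 0.0855
time: 27.1
position: [0.511, -0.174, 0.0433]
tool_rot: [-1.571, -0.066, 0.065]
force: [-0.3, 0.5, 5.8]
finger_gap: 0.0601
time: 27.85
position: [0.5095, -0.1732, 0.1411]
tool_rot: [-1.569, -0.063, 0.068]
force: [0.5, 0.6, -1.9]
finger_gap: 0.0607
t 28.15 pos [ 0.5109 -0.1738  0.143 ] gap 0.0604 Fz mean -2.05 sd 0.56 eff [-38.83  27.31]
t 28.45 pos [ 0.511  -0.1739  0.1434] gap 0.0606 Fz mean -2.25 sd 0.16 eff [-38.81  27.4 ]
t 28.45 pos [ 0.511  -0.1739  0.1434] yaw 4.8 gap 0.0606 F [ 0.18  0.7  -2.53]
shift [ 0.518 -0.064 -1.48 ] turn [ 0.001 -0.734 -0.   ]
```

```bash
python3 -m inch '.1 -.15 .3 0 0 0;.2 -.15 .6 0 0 0;.25 -.15 .9 0 0 0;.25 -.15 1 0 0 0;.25 -.15 1 0 0 0' >/dev/null
python3 -m inch '.1 0 .3 0 0 0;.2 0 .6 0 0 0;.25 0 .9 0 0 0;.25 0 1 0 0 0;.25 0 1 0 0 0' >/dev/null
python3 plan.py .5775 .187 .155 2
python3 -m inch '.1 0 .3 0 0 0;.2 0 .6 0 0 0;.25 0 .9 0 0 0;.25 0 .9 0 0 0;.25 0 .9 0 0 0' 
python3 plan.py .5775 .187 .155 2
```

```text
t 29.28 pos [0.543  0.0332 0.158 ] yaw 5.2 gap 0.0603 F [ 0.07 -1.01 -1.87]
shift [0.482 0.029 1.501] turn [ 0.     0.026 -0.   ]
time: 29.7
position: [0.56, 0.1247, 0.1578]
tool_rot: [-1.571, -0.071, 0.072]
force: [-0.0, -0.9, -1.9]
finger_gap: 0.0608
t 29.7 pos [0.56   0.1247 0.1578] yaw 5.2 gap 0.0608 F [-0.04 -0.89 -1.93]
shift [0.231 0.027 0.604] turn [ 0.001  0.027 -0.   ]
```

```bash
python3 -m inch '.1 0 .3 0 .027 0;.23 0 .6 0 .027 0;.23 0 .6 0 .027 0;.23 0 .6 0 .027 0;.23 0 .6 0 .027 0;.23 0 .6 0 .027 0' >/dev/null
python3 plan.py .5775 .187 .053 2
```

```text
t 30.2 pos [0.5771 0.1847 0.1574] yaw 1.9 gap 0.0603 F [-0.75  0.19 -2.28]
shift [0.007 1.044 0.026] turn [ 0.001 -0.001 -0.001]
```

```bash
python3 -m inch '0 .3 .02 0 0 0;0 .6 .02 0 0 0;0 .8 .02 0 0 0;0 .9 .02 0 0 0;0 1 .02 0 0 0;0 1 .02 0 0 0;0 1 .02 0 0 0' 
python3 plan.py .5775 .187 .0445 2
```

```text
time: 30.78
position: [0.5772, 0.186, 0.0578]
tool_rot: [-1.573, -0.024, 0.026]
force: [0.8, -0.4, -1.3]
finger_gap: 0.0605
t 30.78 pos [0.5772 0.186  0.0578] yaw 1.8 gap 0.0605 F [ 0.85 -0.37 -1.27]
shift [0.003 0.133 0.01 ] turn [ 0.001 -0.001 -0.001]
```

```bash
python3 -m inch '0 .03 0 0 0 0;0 .06 0 0 0 0;0 .09 0 0 0 0;0 .12 0 0 0 0;0 .133 0 0 0 0;0 .133 0 0 0 0;0 .133 0 0 0 0' 
python3 -m inch '0 .01 0 0 0 0;0 .02 0 0 0 0;0 .02 0 0 0 0;0 .02 0 0 0 0'
```

```text
time: 31.37
position: [0.5771, 0.186, 0.0444]
tool_rot: [-1.573, -0.024, 0.026]
force: [-0.2, -1.1, -1.6]
finger_gap: 0.0608
time: 31.7
position: [0.5773, 0.186, 0.0433]
tool_rot: [-1.573, -0.024, 0.026]
force: [-1.8, -2.0, 4.9]
finger_gap: 0.0604
```

Touched down (4.9 N). Release and go back for the next.

```bash
python3 -m inch '0 0 0 0 0 0;0 0 0 0 0 0;0 0 0 0 0 0;0 0 0 0 0 0;0 0 0 0 0 0' -1 >/dev/null
python3 -m inch '0 -.3 0 0 0 0;0 -.7 0 0 0 0;0 -1 0 0 0 0;0 -1 0 0 0 0' >/dev/null
python3 -m inch '0 -.1 -.3 0 0 0;0 -.1 -.7 0 0 0;0 -.1 -1 0 0 0;0 -.1 -1 0 0 0' >/dev/null
python3 -m inch '0 0 -.3 0 0 0;0 0 -.7 0 0 0;0 0 -.8 0 0 0;0 0 -.8 0 0 0' >/dev/null
python3 -c "
from h import *
floats('top'); floats('side')"
python3 plan.py .600 -.0905 .13 4.8
```

```text
top 0.97 [243.8 167.8] c [ 0.5987 -0.0906  0.0425] rms 0.0016 rgb [139. 139. 138.]
top 0.95 [338.7 212.8] c [ 0.4924 -0.3194  0.0421] rms 0.0016 rgb [139. 139. 138.]
top 0.94 [276.8 163.5] c [ 0.6096 -0.1625  0.0424] rms 0.0018 rgb [139. 139. 138.]
top 0.83 [251.  270.3] c [ 0.3504 -0.0973  0.0376] rms 0.0017 rgb [211. 102.   6.]
side 0.85 [257.4 184.8] c [0.3886 0.1782 0.0408] rms 0.0024 rgb [144.  36.  34.]
side 0.6 [238.8 221. ] c [ 0.3508 -0.0971  0.0398] rms 0.002 rgb [171. 100.  39.]
side 0.54 [285.  249.7] c [ 0.4943 -0.3208  0.045 ] rms 0.0014 rgb [164. 168. 166.]
side 0.52 [319.5 212.1] c [ 0.601  -0.0902  0.0447] rms 0.0017 rgb [152. 155. 154.]
side 0.45 [330.6 225. ] c [ 0.6118 -0.1628  0.0449] rms 0.0018 rgb [169. 172. 170.]
t 33.32 pos [0.5881 0.0044 0.1609] yaw 1.6 gap 0.0854 F [0.84 0.68 0.21]
shift [ 0.088  0.312 -0.951] turn [ 0.001 -0.026  0.006]
```

```bash
python3 -m inch '.05 .1 -.3 0 -.026 0;.09 .2 -.7 0 -.026 0;.09 .31 -.95 0 -.026 .006;.09 .31 -.95 0 -.026 .006;.09 .31 -.95 0 -.026 .006;.09 .31 -.95 0 -.026 .006;.09 .31 -.95 0 -.026 .006' >/dev/null
python3 heft.py; python3 plan.py .600 -.0905 .042 4.8
```

```text
t 34.2 pos [ 0.6003 -0.0898  0.1306] gap 0.0854 Fz mean 0.08 sd 0.4 eff [-44.29  26.68]
t 34.2 pos [ 0.6003 -0.0898  0.1306] yaw 4.8 gap 0.0854 F [-0.53 -0.47 -0.25]
shift [-0.004  0.886 -0.004] turn [0.001 0.    0.   ]
```

```bash
python3 -m inch '0 .25 0 0 0 0;0 .5 0 0 0 0;0 .75 0 0 0 0;0 .885 0 0 0 0;0 .885 0 0 0 0;0 .885 0 0 0 0' 
python3 -m inch '0 0 0 0 0 0;0 0 0 0 0 0;0 0 0 0 0 0;0 0 0 0 0 0;0 0 0 0 0 0;0 0 0 0 0 0' 1 30
python3 -m inch '0 -.3 0 0 0 0;0 -.6 0 0 0 0;0 -.9 0 0 0 0;0 -1 0 0 0 0;0 -1 0 0 0 0;0 -1 0 0 0 0;0 -1 0 0 0 0;0 -1 0 0 0 0;0 -1 0 0 0 0' 
python3 heft.py; python3 heft.py;python3 plan.py .575 -.317 .155 92.9
```

```text
time: 34.7
position: [0.5996, -0.0897, 0.0414]
tool_rot: [-1.572, -0.065, 0.067]
force: [0.7, 0.1, -0.4]
finger_gap: 0.0855
time: 35.2
position: [0.6011, -0.0901, 0.0433]
tool_rot: [-1.573, -0.067, 0.065]
force: [-0.8, 0.5, 5.9]
finger_gap: 0.0606
time: 35.95
position: [0.5994, -0.0895, 0.1411]
tool_rot: [-1.572, -0.064, 0.068]
force: [0.4, 0.4, -1.2]
finger_gap: 0.0602
t 36.25 pos [ 0.6008 -0.0898  0.143 ] gap 0.0606 Fz mean -1.24 sd 0.31 eff [-44.76  27.41]
t 36.55 pos [ 0.601  -0.0898  0.1434] gap 0.0607 Fz mean -0.77 sd 0.34 eff [-44.74  27.49]
t 36.55 pos [ 0.601  -0.0898  0.1434] yaw 4.8 gap 0.0607 F [-0.89 -0.18 -0.86]
shift [-0.45  -0.11  -2.242] turn [ 0.002 -0.734 -0.001]
```

Sound (~1.0 N). To the middle tote bay.

```bash
python3 -m inch '-.1 -.05 -.3 0 -.05 0;-.2 -.1 -.6 0 -.1 0;-.2 -.1 -.9 0 -.15 0;-.2 -.1 -1 0 -.2 0;-.2 -.1 -1 0 -.25 0;-.2 -.1 -1 0 -.3 0;-.2 -.1 -1 0 -.36 0;-.2 -.1 -1 0 -.36 0' 
python3 plan.py .575 -.317 .15 92.9
```

```text
time: 37.22
position: [0.5894, -0.1914, 0.1537]
tool_rot: [-1.473, -0.657, 0.656]
force: [-0.2, 0.4, -0.9]
finger_gap: 0.0603
t 37.22 pos [ 0.5894 -0.1914  0.1537] yaw 48.1 gap 0.0603 F [-0.21  0.41 -0.87]
shift [-1.032  0.041 -0.731] turn [ 0.001 -0.373 -0.001]
```

```bash
python3 -m inch '-.3 0 -.2 0 -.05 0;-.6 0 -.45 0 -.1 0;-.9 0 -.7 0 -.15 0;-1 .03 -.73 0 -.2 0;-1 .03 -.73 0 -.25 0;-1 .03 -.73 0 -.3 0;-1 .03 -.73 0 -.373 0;-1 .03 -.73 0 -.373 0;-1 .03 -.73 0 -.373 0;-1 .03 -.73 0 -.373 0' >/dev/null
python3 heft.py
python3 plan.py .575 -.317 .053 92.9
```

```text
t 38.35 pos [ 0.577  -0.3145  0.1511] gap 0.0606 Fz mean -0.89 sd 0.36 eff [-49.4   28.24]
t 38.35 pos [ 0.577  -0.3145  0.1511] yaw 92.8 gap 0.0606 F [ 0.96  0.51 -0.89]
shift [-0.021  0.981  0.023] turn [ 0.001 -0.001 -0.001]
```

```bash
python3 -m inch '-.02 .3 .02 0 0 0;-.02 .6 .02 0 0 0;-.02 .8 .02 0 0 0;-.02 .9 .02 0 0 0;-.02 .98 .02 0 0 0;-.02 .98 .02 0 0 0;-.02 .98 .02 0 0 0' 
python3 -m inch '0 .03 0 0 0 0;0 .06 0 0 0 0;0 .08 0 0 0 0;0 .09 0 0 0 0;0 .09 0 0 0 0;0 .09 0 0 0 0' 
python3 plan.py .575 -.317 .0425 92.9
```

```text
time: 38.93
position: [0.5759, -0.3172, 0.0538]
tool_rot: [-1.19, -1.246, 1.247]
force: [0.5, -0.5, -0.1]
finger_gap: 0.0603
time: 39.43
position: [0.5759, -0.3172, 0.0449]
tool_rot: [-1.19, -1.246, 1.247]
force: [0.1, 1.1, -0.7]
finger_gap: 0.0606
t 39.43 pos [ 0.5759 -0.3172  0.0449] yaw 92.8 gap 0.0606 F [ 0.14  1.12 -0.72]
shift [0.003 0.024 0.009] turn [ 0.001 -0.001 -0.002]
```

```bash
python3 -m inch '0 .01 0 0 0 0;0 .02 0 0 0 0;0 .022 0 0 0 0;0 .022 0 0 0 0' 
python3 -m inch '0 0 0 0 0 0;0 0 0 0 0 0;0 0 0 0 0 0;0 0 0 0 0 0;0 0 0 0 0 0' -1 >/dev/null
python3 -m inch '0 -.3 0 0 0 0;0 -.7 0 0 0 0;0 -1 0 0 0 0;0 -1 0 0 0 0' 
python3 -m inch '.3 -.1 0 0 .06 0;.6 -.1 0 0 .12 0;.7 -.1 0 0 .18 0;.7 -.1 0 0 .24 0;.7 -.1 0 0 .3 0;.7 -.1 0 0 .36 0;.7 -.1 0 0 .36 0' >/dev/null
python3 -c "
from h import *
floats('top'); floats('side')"
python3 plan.py .6105 -.1627 .13 4.8
```

```text
time: 39.77
position: [0.5763, -0.3174, 0.0434]
tool_rot: [-1.191, -1.246, 1.247]
force: [-1.3, 0.8, 4.9]
finger_gap: 0.0603
time: 40.52
position: [0.5801, -0.3198, 0.1511]
tool_rot: [-1.204, -1.251, 1.248]
force: [0.3, 0.0, 1.3]
finger_gap: 0.0854
top 0.95 [131.3 183.1] c [0.5776 0.1867 0.0428] rms 0.0017 rgb [130. 130. 129.]
top 0.81 [271.6 165.1] c [ 0.609  -0.1636  0.0428] rms 0.0016 rgb [136. 136. 135.]
top 0.78 [345.6 213.9] c [ 0.4923 -0.3188  0.0426] rms 0.0015 rgb [134. 134. 133.]
top 0.7 [137.6 258. ] c [0.3871 0.178  0.0377] rms 0.0018 rgb [164.  21.  17.]
top 0.55 [166.  181.6] c [0.5813 0.1034 0.0428] rms 0.0017 rgb [130. 130. 129.]
side 0.84 [315.  250.2] c [ 0.5776 -0.3163  0.0456] rms 0.0014 rgb [164. 167. 166.]
side 0.79 [259.  185.5] c [0.3884 0.1779 0.0399] rms 0.0023 rgb [147.  36.  34.]
side 0.78 [281.5 246.6] c [ 0.4946 -0.3202  0.0452] rms 0.0013 rgb [166. 169. 167.]
side 0.71 [237.2 219.3] c [ 0.3509 -0.0972  0.0397] rms 0.002 rgb [136.  75.  29.]
side 0.51 [330.7 225.6] c [ 0.6112 -0.1627  0.0449] rms 0.0015 rgb [171. 174. 172.]
t 41.3 pos [ 0.5764 -0.2499  0.1601] yaw 49.8 gap 0.0856 F [-1.04  0.21 -0.39]
shift [0.885 0.296 0.309] turn [0.008 0.375 0.004]
```

```bash
python3 -m inch '.2 0 .1 0 .06 0;.5 .1 .2 0 .12 0;.8 .2 .3 0 .18 0;.88 .29 .31 0 .24 0;.88 .29 .31 0 .3 0;.88 .29 .31 .008 .375 .004;.88 .29 .31 .008 .375 .004;.88 .29 .31 .008 .375 .004' >/dev/null
python3 heft.py; python3 plan.py .6105 -.1627 .042 4.8
```

```text
t 42.27 pos [ 0.6099 -0.1631  0.1307] gap 0.0854 Fz mean -0.21 sd 0.45 eff [-46.67  26.99]
t 42.27 pos [ 0.6099 -0.1631  0.1307] yaw 4.8 gap 0.0854 F [ 0.03  1.18 -1.02]
shift [0.006 0.887 0.004] turn [ 0. -0. -0.]
```

```bash
python3 -m inch '0 .25 0 0 0 0;0 .5 0 0 0 0;0 .75 0 0 0 0;0 .885 0 0 0 0;0 .885 0 0 0 0;0 .885 0 0 0 0' 
python3 -m inch '0 0 0 0 0 0;0 0 0 0 0 0;0 0 0 0 0 0;0 0 0 0 0 0;0 0 0 0 0 0;0 0 0 0 0 0' 1 30
python3 -m inch '0 -.3 0 0 0 0;0 -.6 0 0 0 0;0 -.9 0 0 0 0;0 -1 0 0 0 0;0 -1 0 0 0 0;0 -1 0 0 0 0;0 -1 0 0 0 0;0 -1 0 0 0 0;0 -1 0 0 0 0' 
python3 heft.py; python3 heft.py;python3 plan.py .658 -.313 .155 92.9
```

```text
time: 42.77
position: [0.6091, -0.1629, 0.0415]
tool_rot: [-1.569, -0.064, 0.068]
force: [0.6, 0.2, 0.9]
finger_gap: 0.0855
time: 43.27
position: [0.6105, -0.1635, 0.0434]
tool_rot: [-1.571, -0.066, 0.066]
force: [0.1, 0.9, 5.9]
finger_gap: 0.0604
time: 44.02
position: [0.609, -0.1629, 0.1411]
tool_rot: [-1.569, -0.064, 0.068]
force: [0.5, -0.5, -2.0]
finger_gap: 0.0607
t 44.32 pos [ 0.6104 -0.1634  0.1431] gap 0.0602 Fz mean -1.04 sd 0.6 eff [-47.14  27.65]
t 44.62 pos [ 0.6106 -0.1635  0.1436] gap 0.0604 Fz mean -1.01 sd 0.32 eff [-47.12  27.74]
t 44.62 pos [ 0.6106 -0.1635  0.1436] yaw 4.8 gap 0.0604 F [-0.4  -0.31 -1.21]
shift [ 0.347 -0.112 -1.53 ] turn [ 0.001 -0.734 -0.   ]
```

Sound (1.03 N): far tote bay.

```bash
python3 -m inch '.1 -.05 -.2 0 -.05 0;.2 -.1 -.4 0 -.1 0;.25 -.12 -.6 0 -.15 0;.25 -.12 -.8 0 -.2 0;.25 -.12 -.8 0 -.25 0;.25 -.12 -.8 0 -.3 0;.25 -.12 -.8 0 -.36 0;.25 -.12 -.8 0 -.36 0' 
python3 plan.py .658 -.313 .15 92.9
```

```text
time: 45.28
position: [0.6421, -0.2413, 0.1556]
tool_rot: [-1.471, -0.656, 0.656]
force: [-0.2, 0.2, -1.8]
finger_gap: 0.0602
t 45.28 pos [ 0.6421 -0.2413  0.1556] yaw 48.1 gap 0.0602 F [-0.24  0.18 -1.84]
shift [-0.428  0.057 -0.597] turn [ 0.001 -0.373 -0.   ]
```

```bash
python3 -m inch '-.2 0 -.2 0 -.05 0;-.4 0 -.45 0 -.1 0;-.43 0 -.6 0 -.15 0;-.43 .03 -.6 0 -.2 0;-.43 .03 -.6 0 -.25 0;-.43 .03 -.6 0 -.3 0;-.43 .03 -.6 0 -.373 0;-.43 .03 -.6 0 -.373 0;-.43 .03 -.6 0 -.373 0;-.43 .03 -.6 0 -.373 0' >/dev/null
python3 heft.py
python3 plan.py .658 -.313 .053 92.9
```

```text
t 46.42 pos [ 0.6581 -0.3134  0.1527] gap 0.0608 Fz mean -0.83 sd 0.32 eff [-56.27  29.07]
t 46.42 pos [ 0.6581 -0.3134  0.1527] yaw 92.8 gap 0.0608 F [ 0.19 -0.35 -0.5 ]
shift [0.005 0.997 0.001] turn [ 0.    -0.001 -0.001]
```

```bash
python3 -m inch '0 .3 0 0 0 0;0 .6 0 0 0 0;0 .8 0 0 0 0;0 .9 0 0 0 0;0 .99 0 0 0 0;0 .99 0 0 0 0;0 .99 0 0 0 0' 
python3 -m inch '0 .03 0 0 0 0;0 .06 0 0 0 0;0 .08 0 0 0 0;0 .09 0 0 0 0;0 .09 0 0 0 0;0 .09 0 0 0 0' 
python3 plan.py .658 -.313 .0425 92.9
```

```text
time: 47.0
position: [0.6587, -0.3137, 0.0543]
tool_rot: [-1.188, -1.246, 1.246]
force: [-1.1, 0.3, 0.2]
finger_gap: 0.0607
time: 47.5
position: [0.6587, -0.3138, 0.0455]
tool_rot: [-1.188, -1.246, 1.246]
force: [0.7, 0.2, -1.5]
finger_gap: 0.0605
t 47.5 pos [ 0.6587 -0.3138  0.0455] yaw 92.8 gap 0.0605 F [ 0.74  0.19 -1.46]
shift [0.008 0.03  0.006] turn [ 0.001 -0.001 -0.001]
```

```bash
python3 -m inch '0 .01 0 0 0 0;0 .02 0 0 0 0;0 .025 0 0 0 0;0 .025 0 0 0 0' 
python3 -m inch '0 0 0 0 0 0;0 0 0 0 0 0;0 0 0 0 0 0;0 0 0 0 0 0;0 0 0 0 0 0' -1 >/dev/null
python3 -m inch '0 -.3 0 0 0 0;0 -.7 0 0 0 0;0 -1 0 0 0 0;0 -1 0 0 0 0' >/dev/null
python3 -m inch '.3 -.2 .2 0 0 0;.7 -.4 .3 0 0 0;1 -.4 .4 0 0 0;1 -.4 .4 0 0 0' >/dev/null
python3 -m inch '.3 0 .2 0 0 0;.7 0 .3 0 0 0;1 0 .4 0 0 0;1 0 .4 0 0 0' >/dev/null
python3 - <<'E'
from h import *
floats('top'); floats('side')
shot('top','top5'); shot('side','side5')
a=cv2.imread('pics/top5.png')[120:300,90:430]; b=cv2.imread('pics/side5.png')[130:290,210:400]
cv2.imwrite('pics/c5.png',np.hstack([cv2.resize(a,(450,238),interpolation=2),cv2.resize(b,(283,238),interpolation=2)]))
E
python3 plan.py .4645 .2275 .16 92
```

```text
time: 47.83
position: [0.6589, -0.3138, 0.0435]
tool_rot: [-1.188, -1.246, 1.246]
force: [-0.7, 0.9, 1.9]
finger_gap: 0.0605
top 0.98 [167.5 181.3] c [0.5812 0.1035 0.0428] rms 0.0017 rgb [131. 131. 130.]
top 0.84 [338.6 143.7] c [ 0.658  -0.312   0.0425] rms 0.0017 rgb [126. 126. 125.]
top 0.81 [132.7 179.8] c [0.5778 0.1866 0.0426] rms 0.0017 rgb [129. 129. 128.]
top 0.76 [250.  272.4] c [ 0.3507 -0.0974  0.0377] rms 0.0017 rgb [199.  94.   4.]
top 0.72 [338.4 178.2] c [ 0.5757 -0.3154  0.0424] rms 0.0017 rgb [125. 125. 125.]
top 0.55 [130.2 259.2] c [0.3869 0.1768 0.0379] rms 0.0017 rgb [175.  26.  22.]
side 0.85 [283.8 250.3] c [ 0.4946 -0.3207  0.0451] rms 0.0015 rgb [165. 168. 166.]
side 0.82 [259.3 183. ] c [0.3886 0.1784 0.041 ] rms 0.0025 rgb [146.  35.  33.]
side 0.81 [239.2 218.7] c [ 0.3511 -0.0972  0.0396] rms 0.0021 rgb [171. 100.  40.]
side 0.68 [316.4 251.9] c [ 0.5778 -0.3162  0.0455] rms 0.0013 rgb [159. 162. 160.]
side 0.56 [353.1 249.7] c [ 0.659  -0.3128  0.0455] rms 0.0013 rgb [162. 165. 164.]
side 0.52 [310.7 181.6] c [0.5785 0.1851 0.0436] rms 0.002 rgb [160. 164. 161.]
t 49.55 pos [ 0.571  -0.1161  0.191 ] yaw 93.0 gap 0.0854 F [-0.45 -0.5  -0.35]
shift [3.489 0.273 0.888] turn [ 0.006  0.008 -0.003]
```

View pics/c5.png

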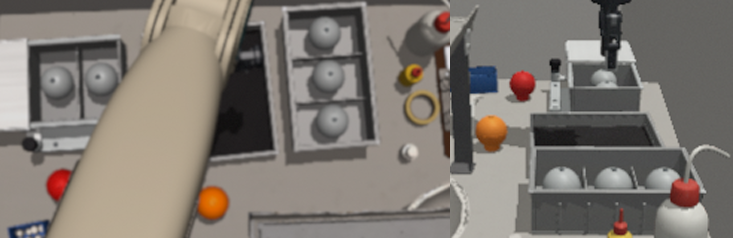

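```bash
python3 -m inch '.3 0 .1 0 0 0;.7 0 .25 0 0 0;1 0 .35 0 0 0;1 0 .35 0 0 0' >/dev/null
python3 -m inch '.3 0 .1 0 0 0;.7 0 .25 0 0 0;1 0 .35 0 0 0;1 0 .35 0 0 0' >/dev/null
python3 -m inch '.3 0 .1 0 0 0;.7 0 .15 0 0 0;1 0 .15 0 0 0;1 0 .15 0 0 0;1 0 .15 0 0 0' >/dev/null
python3 plan.py .4645 .2275 .16 92
```

```text
t 50.63 pos [0.4662 0.1854 0.1879] yaw 93.5 gap 0.0856 F [ 0.45 -0.76  0.63]
shift [ 0.422  0.277 -0.006] turn [ 0.004  0.012 -0.001]
```

```bash
python3 -m inch '.2 .1 0 0 .012 0;.42 .28 0 .004 .012 0;.42 .28 0 .004 .012 0;.42 .28 0 .004 .012 0;.42 .28 0 .004 .012 0;.42 .28 0 .004 .012 0' >/dev/null
python3 plan.py .4645 .2275 .0745 92
```

```text
t 51.13 pos [0.4648 0.2261 0.1604] yaw 91.9 gap 0.0855 F [-0.41 -0.13 -0.82]
shift [0.017 0.859 0.004] turn [ 0.001 -0.001 -0.001]
```

```bash
python3 -m inch '.017 .4 0 0 0 0;.017 .75 0 0 0 0;.017 .86 0 0 0 0;.017 .86 0 0 0 0;.017 .86 0 0 0 0;.017 .86 0 0 0 0' 
python3 -m inch '0 0 0 0 0 0;0 0 0 0 0 0;0 0 0 0 0 0;0 0 0 0 0 0;0 0 0 0 0 0;0 0 0 0 0 0;0 0 0 0 0 0;0 0 0 0 0 0;0 0 0 0 0 0' 1 40
python3 -m inch '0 -.06 0 0 0 0;0 -.118 0 0 0 0;0 -.118 0 0 0 0;0 -.118 0 0 0 0;0 -.118 0 0 0 0;0 -.118 0 0 0 0' 
python3 plan.py .4704 .0584 .0862 92
```

```text
time: 51.63
position: [0.4667, 0.2278, 0.0763]
tool_rot: [-1.198, -1.236, 1.232]
force: [-0.3, -0.1, -0.1]
finger_gap: 0.0854
time: 52.38
position: [0.467, 0.228, 0.077]
tool_rot: [-1.199, -1.237, 1.232]
force: [-0.5, 0.1, 5.5]
finger_gap: 0.0249
time: 52.88
position: [0.4669, 0.2279, 0.0883]
tool_rot: [-1.199, -1.237, 1.232]
force: [2.5, 0.7, -8.1]
finger_gap: 0.0245
t 52.88 pos [0.4669 0.2279 0.0883] yaw 91.9 gap 0.0245 F [ 2.47  0.67 -8.07]
shift [-1.695  0.024  0.021] turn [ 0.003 -0.001 -0.001]
```

```bash
python3 -m inch '-.2 0 0 0 0 0;-.4 0 0 0 0 0;-.6 0 0 0 0 0;-.8 0 0 0 0 0;-.85 0 0 0 0 0;-.85 0 0 0 0 0;-.85 0 0 0 0 0' 
python3 plan.py .4728 .0584 .0880 92
```

```text
time: 53.47
position: [0.4699, 0.1426, 0.0883]
tool_rot: [-1.2, -1.236, 1.232]
force: [3.6, -2.4, -7.3]
finger_gap: 0.0245
t 53.47 pos [0.4699 0.1426 0.0883] yaw 91.8 gap 0.0245 F [ 3.63 -2.45 -7.3 ]
shift [-0.842  0.006 -0.002] turn [ 0.003 -0.001 -0.001]
```

```bash
python3 -m inch '-.2 0 0 0 0 0;-.4 0 0 0 0 0;-.6 0 0 0 0 0;-.8 0 0 0 0 0;-.842 0 0 0 0 0;-.842 0 0 0 0 0;-.842 0 0 0 0 0' 
python3 -m inch '0 .05 0 0 0 0;0 .1 0 0 0 0;0 .115 0 0 0 0;0 .115 0 0 0 0;0 .115 0 0 0 0' 
python3 -c "
from h import *
s=bot.get_state(); print(s['position'],s['force'])"
```

```text
time: 54.05
position: [0.4729, 0.0589, 0.0886]
tool_rot: [-1.2, -1.236, 1.232]
force: [3.0, -1.5, -8.0]
finger_gap: 0.0244
time: 54.47
position: [0.4729, 0.0593, 0.0771]
tool_rot: [-1.2, -1.237, 1.232]
force: [1.4, -0.8, -4.3]
finger_gap: 0.0246
[0.47290847 0.05930291 0.07711821] [ 1.38583511 -0.78550455 -4.30003345]
```

```bash
python3 -m inch '0 0 0 0 0 0;0 0 0 0 0 0;0 0 0 0 0 0;0 0 0 0 0 0;0 0 0 0 0 0;0 0 0 0 0 0' -1
python3 -m inch '0 -.3 0 0 0 0;0 -.7 0 0 0 0;0 -1 0 0 0 0;0 -1 0 0 0 0' >/dev/null
python3 -m inch '-.3 -.2 0 0 0 0;-.7 -.5 0 0 0 0;-1 -.8 0 0 0 0;-1 -.8 0 0 0 0' >/dev/null
python3 -m inch '-.3 -.2 0 0 0 0;-.7 -.5 0 0 0 0;-1 -.5 0 0 0 0;-1 -.5 0 0 0 0;-1 -.5 0 0 0 0'
python3 - <<'E'
from h import *
p,d=shot('top','top6')
for r in models.mark_of('top','knob')[:2]: print(r,at_z('top',r['xy'],.071))
for th in('lid','knob'):
  for r in models.cut_out('top',th)[:2]:
    P=cloud('top',r['pixels'],d); print(th,r['conf'],r['xy'],np.percentile(P,[5,50,95],axis=0).round(4).tolist())
    if th=='lid': Q=P[abs(P[:,2]-.084)<.006]; print(cv2.minAreaRect(Q[:,:2].astype(np.float32)))
floats('top'); floats('side'); shot('side','side6')
for r in models.cut_out('side','knob')[:2]:
    P=cloud('side',r['pixels'],vision.get_image('side')[1]); print(r['conf'],r['xy'],np.percentile(P,[5,50,95],axis=0).round(4).tolist())
a=cv2.imread('pics/top6.png')[120:260,90:430]; b=cv2.imread('pics/side6.png')[140:240,230:350]
cv2.imwrite('pics/c6.png',np.hstack([cv2.resize(a,(500,270),interpolation=2),cv2.resize(b,(300,270),interpolation=2)]))
E
```

```text
time: 54.97
position: [0.4729, 0.0593, 0.0772]
tool_rot: [-1.2, -1.237, 1.232]
force: [-0.1, -0.4, -1.2]
finger_gap: 0.0855
time: 56.05
position: [0.4834, -0.1448, 0.3192]
tool_rot: [-1.22, -1.245, 1.22]
force: [-0.4, 0.3, -0.5]
finger_gap: 0.0853
{'xy': [181.9, 222.9], 'conf': 0.64} [0.47238159 0.06052168 0.071     ]
lid 0.66 [144.8, 179.4] [[0.4942, 0.0666, 0.0796], [0.5705, 0.1446, 0.0836], [0.6488, 0.2264, 0.087]]
((0.5561445951461792, 0.1439710259437561), (0.20581716299057007, 0.18541555106639862), 2.678232431411743)
knob 0.44 [180.0, 222.2] [[0.4575, 0.0487, 0.0773], [0.4669, 0.06, 0.0829], [0.4782, 0.0717, 0.0862]]
top 0.92 [135.5 260.6] c [0.3869 0.1782 0.0373] rms 0.0017 rgb [156.  18.  15.]
top 0.85 [324.2 145.1] c [ 0.6578 -0.282   0.0427] rms 0.0018 rgb [119. 119. 118.]
top 0.74 [337.7 213.1] c [ 0.4922 -0.3193  0.0423] rms 0.0017 rgb [124. 124. 123.]
side 0.83 [353.9 249.1] c [ 0.659  -0.2831  0.0454] rms 0.0015 rgb [143. 146. 145.]
side 0.79 [282.9 247.5] c [ 0.4948 -0.3207  0.045 ] rms 0.0014 rgb [165. 168. 166.]
side 0.64 [258.2 186.3] c [0.389  0.178  0.0408] rms 0.0026 rgb [146.  35.  33.]
side 0.57 [237.1 215.9] c [ 0.3515 -0.0973  0.0397] rms 0.0019 rgb [136.  75.  28.]
side 0.5 [318.1 250.7] c [ 0.5779 -0.3167  0.045 ] rms 0.0014 rgb [160. 164. 162.]
```

View pics/c6.png

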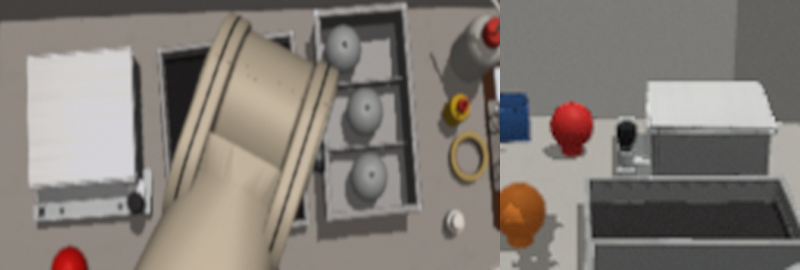

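```bash
python3 -c "
from h import *
s=bot.get_state(); print(s['time'],s['position'],s['joint_velocities'].round(3)); print(job.close_job())"
```

```text
56.55 [ 0.48331176 -0.1428602   0.31934808] [-0.005 -0.001  0.004 -0.    -0.001 -0.001]
the job is handed in; nothing more can be done
None
```

I opened the quarantine box, hefted all five floats and put each away, then shut the lid and handed the job in at about 57 s of the 208 s allowed. No verdict was reported.

- **Floats:** Two hefted at about 2.1 N (flooded) and were lowered into the two box bays. Three hefted at about 1.0 N (sound) and were lowered into the three tote bays. The red and orange look-alikes and the bystanders were left alone.
- **Last checks:**
  - All three tote floats stand in their bays, ball centres about 43 mm up. The two in the box were last seen standing before the lid closed over them.
  - The knob's top is back at its starting height (about 83 mm), so the plunger has dropped into the closed hole.
  - The gripper is empty and well clear.
- **Not quite as expected:**
  - After I released it, the float in the far tote bay had moved about 30 mm in y. I took this to be the random knock; it is still upright in the tote.
  - The camera and arm readings put the lid 1 to 3 mm from where it started, within the 6 mm allowed.
  - The gripper gap on the knob read about 25 mm, though the knob is listed as 28 mm across. The grip still lifted and slid it without slipping.

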